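Put the rinsed staining jars and baskets up to drain

TASK

Put the rinsed staining ware that lies on the draining mat up to dry: turn each square staining jar upside down over a peg of its own on the drying rack, so that it hangs mouth down on the peg, and hang each slide basket by its handle on a hook of its own on the retort stand. There are two or three jars and two baskets; leave everything else on the bench where it is.

Things in the scene. Friction and masses are not known exactly. Their poses are not given: they have to be found in the camera images.
- jar1: (all sizes in mm) a rinsed slide-staining jar: square white plastic jar, 44 x 44 outside and 92 long, walls and floor 4 thick, open at one end (inside 36 x 36, 88 deep), with thin slide ribs inside. It starts lying on one of its flat sides on a fixed rubber mat 2 thick, with its mouth pointing away from the robot and to one side. Origin: middle of the jar, on its axis; its x axis runs along the jar from the closed bottom to the open mouth. 2 or 3 jars are present
- jar1_floor (a point): centre of the inside floor of jar1: on its axis, 42 from the origin towards the closed end
- jar2: (all sizes in mm) a rinsed slide-staining jar: square white plastic jar, 44 x 44 outside and 92 long, walls and floor 4 thick, open at one end (inside 36 x 36, 88 deep), with thin slide ribs inside. It starts lying on one of its flat sides on a fixed rubber mat 2 thick, with its mouth pointing away from the robot and to one side. Origin: middle of the jar, on its axis; its x axis runs along the jar from the closed bottom to the open mouth. 2 or 3 jars are present
- jar2_floor (a point): centre of the inside floor of jar2: on its axis, 42 from the origin towards the closed end
- jar3: (all sizes in mm) a rinsed slide-staining jar: square white plastic jar, 44 x 44 outside and 92 long, walls and floor 4 thick, open at one end (inside 36 x 36, 88 deep), with thin slide ribs inside. It starts lying on one of its flat sides on a fixed rubber mat 2 thick, with its mouth pointing away from the robot and to one side. Origin: middle of the jar, on its axis; its x axis runs along the jar from the closed bottom to the open mouth. 2 or 3 jars are present
- jar3_floor (a point): centre of the inside floor of jar3: on its axis, 42 from the origin towards the closed end
- basket1: a slide-staining basket of sheet steel: tray 70 (x) x 76 (y) x 40 high with an upright fixed handle: two flat straps (12 wide in x, 4 thick) at y = +-26 (52 between their centres, 56 over their outsides, 48 clear between them) rise to a round cross-bar, 8 thick, along y with its centre 121 above the underside; the opening under the bar is 77 high. It starts standing upright. Origin: centre of the underside, z up. Both baskets are always present
- basket1_bar (a point): middle of the handle's cross-bar of basket1
- basket2: a slide-staining basket of sheet steel: tray 70 (x) x 76 (y) x 40 high with an upright fixed handle: two flat straps (12 wide in x, 4 thick) at y = +-26 (52 between their centres, 56 over their outsides, 48 clear between them) rise to a round cross-bar, 8 thick, along y with its centre 121 above the underside; the opening under the bar is 77 high. It starts standing upright. Origin: centre of the underside, z up. Both baskets are always present
- basket2_bar (a point): middle of the handle's cross-bar of basket2
- rack: drying rack, fixed: steel drip tray 70 (x) x 300 (y), rim 16 high, with three upright pegs in a row along its y axis, 100 apart: stem 10 thick with a flat-topped black cap 20 across and 12 high. Origin: centre of the underside. A jar put over a peg hangs with its inside floor on the cap, its rim 37 above the bench
- peg1 (a point): centre of the flat top of peg 1's cap, 125 above the bench
- peg2 (a point): centre of the flat top of peg 2's cap, 125 above the bench
- peg3 (a point): centre of the flat top of peg 3's cap, 125 above the bench
- stand: retort stand, fixed: base plate, upright rod 12 thick and 262 high (103 behind the origin, along +x of the stand), a cross-rod along y 88 behind the origin at height 205, and on it two hooks at y = -75 and +75 of the stand that point along the stand's -x, towards the robot. Origin: on the bench under the middle between the two hook seats
- hook1 (a point): hook 1 of the stand (y = -75), of round steel wire 8 thick: where the centre of a basket's bar lies when seated in its hollow, 201 above the bench. The upturned tip stands about 24 to the -x side and its top is 22 above this point; behind, the wire rises 12 to the level arm, which runs 62 back to the cross-rod. Axes as the stand's
- hook2 (a point): hook 2 of the stand (y = 75), of round steel wire 8 thick: where the centre of a basket's bar lies when seated in its hollow, 201 above the bench. The upturned tip stands about 24 to the -x side and its top is 22 above this point; behind, the wire rises 12 to the level arm, which runs 62 back to the cross-rod. Axes as the stand's
- petri: bystander: closed glass Petri dish, 60 across, 13 high. Origin: centre of its underside
- forceps: bystander: steel forceps lying flat, 110 long, 7 high. Origin: centre of its underside
- dropper: bystander: small amber dropper bottle, 34 across, 70 high. Origin: centre of its underside
- dropper2: bystander: a second dropper bottle like it. Origin: centre of its underside
- slidebox: bystander: closed blue slide box, 85 x 100 x 32. Origin: centre of its underside
- stain: bystander: white reagent bottle, 72 across, 150 high. Origin: centre of its underside
- stain2: bystander: amber reagent bottle, 72 across, 150 high. Origin: centre of its underside
Mind the look-alikes: they are no part of the job. Leave any pink look-alike of the jar3 alone. Leave any red look-alike of the basket1 alone.

How it is judged:
By the outcome, as a careful person would: the job done as asked, in the order asked, and still so for the second after the job is handed in, with the robot touching nothing.
Of jar1, jar2, jar3 only 2 to 3 are there at a start; the rules pass over those that are not, and their reading is None.
At some moment in a run one of jar1, jar2, jar3, basket1, basket2 may be knocked a few centimetres aside while the robot is not near it.
It also fails if it takes over 210 s, if anything falls off the work surface, if the arm or the gripper's body presses on something with over 40 N, if the wrist force passes 120 N, or if a joint passes its speed limit or range.

ROBOT

A 6-joint arm with a two-finger parallel gripper is mounted at the origin on the work surface. World frame = base frame: x ahead of the robot, y to its left, z up, the work surface at z = 0. Lengths are in m, angles in degrees, forces in N, time in s.
With the tool pointing down it reaches from about 0.35 to 0.875 m from the base axis. Payload 4.2 kg.
Tool frame: the origin (TCP) lies on the front face of the gripper's body, between the roots of the fingers; the fingertips stand 70 mm ahead of it and the grasp point (between the pads) lies 51 mm ahead of it; z points along the fingers, y is the line along which they close (so a half turn about z gives the same grasp; the last joint's range is limited). The gripper opens to 87 mm and grips with 3 to 60 N. Pads are 19 mm wide; open, the fingers measure 117 mm over their backs; the gripper's body (75 mm by 190 mm) begins 51 mm behind the grasp point.
Start: joints at [-56.001, 22.042, 0.453, 0, -68.411, -14.817], TCP at [0.205, -0.59, 0.292] pointing down, gripper open.
Joint ranges: [-179.83, 179.83], [-69.29, 118.12], [-61.27, 80.66], [-181.25, 117.63], [-171.15, -9.14], [-177.46, 177.46]. Speed limits (degrees/s): [159.86, 159.86, 180, 180, 180, 180].

INTERFACE

Orientations are given as a 3x3 rotation matrix whose columns are the frame's x, y, z axes.
In Python, from station import r gives the robot as it stands.
- The arm moves only by the shell command python3 -m pendant 'ROWS' [OPENING]. ROWS is JSON, a list of rows, each a list of 2 entries, a list of its own where there are three numbers: the shift along the tool's x, y, z in mm, then the turn, a rotation vector about the tool's x, y, z in rad. A call has 1 to 10 rows; each row is the pose to reach, as a shift and turn from the pose commanded when the call began, along the tool's axes at that moment; what a row does not reach only later rows make up. A row lasts 1/10 s, in which the tool goes at most 50 mm and 8.59 degrees, less where a joint would pass 70% of its speed; a pose out of reach is approached as far as the arm can. A call with a gripper value outside its range is refused whole. OPENING is the opening, from 0 (shut) to 1 (fully open), set as the call begins (- or left out, the last holds). The fingers move at their own pace and stop on an object; the grip force is fixed at half the most. Time passes only in rows, so rows that repeat a pose let the fingers close. It gives the time, the measured TCP pose, the force, the opening and the grip force at its end, in the units of the state.
- r.sense(): the state, without advancing time (a new reading comes with each control period).
- r.capture(name): name is "side" or "top" or "wrist"; returns a dict with "frame" (420x560x3 uint8, red, green, blue), "vertical_fov" (degrees; the focal length in pixels is half the picture's height over the tangent of half this angle, whatever the lens; pixels are square), "cx", "cy" (the principal point, pixels), "rvec" (rotation vector, rad) and "tvec" (3), from world to camera coordinates, as OpenCV has them. Camera axes: x right, y down, z forward; pixel columns grow to the right and rows downward; lengths in m; the calibration is good to about 2 mm. A picture is of the moment at which its call begins. There is no depth.
- r.finish_job(): hands the job in; it is judged then, once.
The state is a dict: "time_s": time; "joints": joint angles; "joint_velocities": joint speeds; "effort": joint torques, N m; "tcp_pos": TCP position; "ee_rot": TCP orientation; "wrist_force": force on the tool from outside, world axes, zero at the start; "moment": the same for the moment, N m; "gripper_width": opening from 0.0 (shut) to 1.0 (fully open); "gripper_force": force on a finger pad.
Only numpy, scipy, OpenCV 4.12 (cv2) and the standard library are available. Lean on these libraries where they do the work, as an engineer would, in place of code of your own. Each camera call takes 0.05 s, during which the arm holds its last target. There are 200 camera calls.

## Working session

There is one attempt and no reset: what is moved stays moved. The work goes in short steps, Python scripts to look and compute and a shell command to move; the robot and the scene stay as the last step left them, time stands still between calls to the robot, and variables do not carry over. Pictures are saved under pics/ and viewed, at most 14 in all, crops included, and the job is handed in when it is done.

```bash
ls; mkdir -p pics; cat > h.py <<'E'
import numpy as np, cv2
from station import r
from scipy.spatial.transform import Rotation as R
def cap(n):
    c=r.capture(n); f=c['frame']; H=f.shape[0]
    fl=H/2/np.tan(np.radians(c['vertical_fov'])/2)
    K=np.array([[fl,0,c['cx']],[0,fl,c['cy']],[0,0,1]])
    return f,K,cv2.Rodrigues(np.array(c['rvec'],float))[0],np.array(c['tvec'],float).ravel()
def save(f,name,box=None,s=1):
    if box: f=f[box[1]:box[3],box[0]:box[2]]
    f=cv2.resize(f,None,fx=s,fy=s,interpolation=cv2.INTER_CUBIC)
    cv2.imwrite('pics/'+name,f[:,:,::-1])
def world(cal,uv,z):
    _,K,Rm,t=cal; d=Rm.T@np.linalg.inv(K)@np.array([*uv,1.]); o=-Rm.T@t
    return o+d*(z-o[2])/d[2]
def pix(cal,p):
    _,K,Rm,t=cal; q=K@(Rm@np.array(p,float)+t); return q[:2]/q[2]
def tri(a,uva,b,uvb):
    A=[];B=[]
    for c,uv in((a,uva),(b,uvb)):
        _,K,Rm,t=c; d=Rm.T@np.linalg.inv(K)@np.array([*uv,1.]); d/=np.linalg.norm(d); o=-Rm.T@t
        P=np.eye(3)-np.outer(d,d); A.append(P);B.append(P@o)
    return np.linalg.solve(sum(A),sum(B))
def rel(p,Rt=None):
    "shift (mm) and turn to reach TCP pos p / rot Rt from present measured pose"
    s=r.sense(); R0=np.array(s['ee_rot']); sh=R0.T@(np.array(p)-s['tcp_pos'])*1000
    rv=np.zeros(3) if Rt is None else R.from_matrix(R0.T@np.array(Rt)).as_rotvec()
    return sh.round(1),rv.round(3)
E
cat > a.py <<'E'
from h import *
import pickle
d={}
for n in('top','side'):
    d[n]=cap(n); save(d[n][0],n+'1.png',s=1.42)
    print(n,d[n][1][0],-d[n][2].T@d[n][3],d[n][2])
pickle.dump(d,open('d.pkl','wb'))
s=r.sense();print(s['ee_rot'],s['tcp_pos'],s['gripper_width'])
E
python3 a.py
```

```text
pics
top [426.77319128   0.         279.83328144] [0.33532232 0.00223535 1.43881761] [[-8.46447555e-03 -9.99964009e-01  5.78212066e-04]
 [-9.82944696e-01  8.21417911e-03 -1.83717859e-01]
 [ 1.83706497e-01 -2.12342581e-03 -9.82978847e-01]]
side [472.96130704   0.         278.80205902] [0.1025961  0.92055946 0.87317365] [[-0.8874428  -0.46088889 -0.0051672 ]
 [-0.26588378  0.52105299 -0.81105462]
 [ 0.37649845 -0.71839071 -0.58494761]]
[[-9.44520273e-01 -3.28452347e-01 -7.13804197e-04]
 [-3.28453110e-01  9.44518617e-01  1.77099730e-03]
 [ 9.25131344e-05  1.90719406e-03 -9.99998177e-01]] [ 0.20525638 -0.58991663  0.29128021] 1.0014549590547526
```

View pics/top1.png

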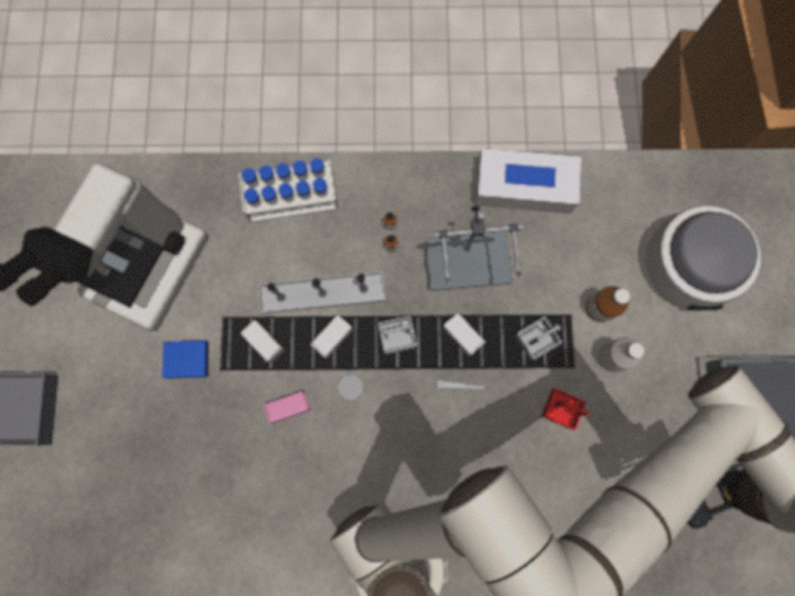

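View pics/side1.png

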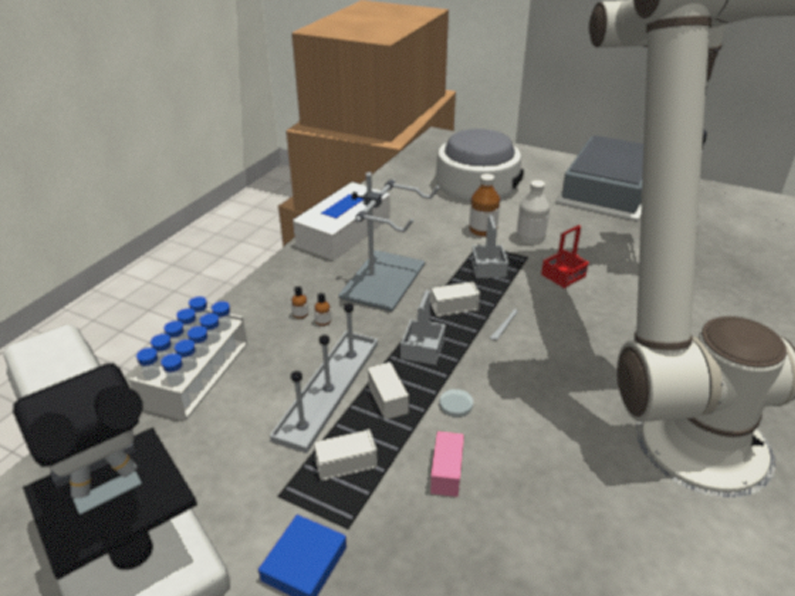

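Seen in the top view (scaled px): the white jars are at (262,341), (331,336) and (464,334), and the pink look-alike is at (286,407). The steel baskets are at (398,333) and (540,337), and the red look-alike is at (566,408). The pegs are at (272,289), (317,285) and (361,280), and the hooks at about (447,255) and (517,250). I choose the three white jars and the two steel baskets on the mat. Next I'll check close crops and fit the jars by silhouette.

```bash
cat >> h.py <<'E'
from scipy.optimize import minimize
def jarbox(x,y,yaw,z0=.002):
    c,s=np.cos(yaw),np.sin(yaw)
    return [[x+a*c-b*s,y+a*s+b*c,z] for a in(-.046,.046) for b in(-.022,.022) for z in(z0,z0+.044)]
def whites(f,thr=150):
    hsv=cv2.cvtColor(f,cv2.COLOR_RGB2HSV); m=((hsv[...,2]>thr)&(hsv[...,1]<60)).astype(np.uint8)
    return cv2.connectedComponentsWithStats(m)
def fitjar(cals,uvs,x0,thr=150):
    """fit jar silhouette in the given views; uvs are seeds near jar in each"""
    masks=[]
    for c,uv in zip(cals,uvs):
        n,l,st,ce=whites(c[0],thr); i=1+np.argmin([np.hypot(*(ce[k]-uv)) if st[k,4]>60 else 1e9 for k in range(1,n)])
        masks.append(l==i)
    def cost(p):
        t=0
        for c,m in zip(cals,masks):
            S=4; h=cv2.convexHull(np.array([pix(c,q) for q in jarbox(*p)],np.float32))
            b=np.zeros((m.shape[0]*S,m.shape[1]*S),np.uint8); cv2.fillConvexPoly(b,np.round((h+.5)*S).astype(np.int32),1)
            b=cv2.resize(b.astype(np.float32),m.shape[::-1],interpolation=cv2.INTER_AREA)
            t+=np.minimum(b,m).sum()/np.maximum(b,m).sum()
        return -t/len(masks)
    best=min((minimize(cost,[x0[0],x0[1],w],method='Nelder-Mead',options=dict(initial_simplex=[[x0[0],x0[1],w],[x0[0]+.015,x0[1],w],[x0[0],x0[1]+.015,w],[x0[0],x0[1],w+.3]],xatol=2e-4,fatol=1e-4)) for w in (-.7,.7)),key=lambda q:q.fun)
    return best.x,best.fun
E
cat > b.py <<'E'
from h import *
import pickle
d=pickle.load(open('d.pkl','rb')); T,S=d['top'],d['side']
save(T[0],'topc.png',(150,130,420,270),2.95); save(S[0],'sidec.png',(185,110,395,345),2.5)
for u in((262,341),(331,336),(464,334)):
    uv=np.array(u)/1.42; w=world(T,uv,.035)
    for thr in(150,170):
        for cals in([T],[T,S]):
            x,f=fitjar(cals,[uv,pix(S,w)],w,thr); print(u,thr,len(cals),x[:2].round(4),np.degrees(x[2]).round(1),round(f,3))
E
python3 b.py
```

```text
(262, 341) 150 1 [0.5153 0.3213] 46.2 -0.814
(262, 341) 150 2 [0.5138 0.3171] 45.9 -0.623
(262, 341) 170 1 [0.5142 0.319 ] 47.1 -0.739
(262, 341) 170 2 [0.5144 0.3157] 44.6 -0.63
(331, 336) 150 1 [0.5248 0.157 ] 138.7 -0.836
(331, 336) 150 2 [0.5243 0.1539] -42.0 -0.691
(331, 336) 170 1 [0.5261 0.1568] 138.0 -0.75
(331, 336) 170 2 [0.5243 0.1521] -43.8 -0.647
(464, 334) 150 1 [ 0.5267 -0.1552] 40.2 -0.82
(464, 334) 150 2 [ 0.5282 -0.1567] 39.2 -0.635
(464, 334) 170 1 [ 0.5276 -0.1572] 37.7 -0.755
(464, 334) 170 2 [ 0.5285 -0.1584] 44.0 -0.589
```

View pics/topc.png

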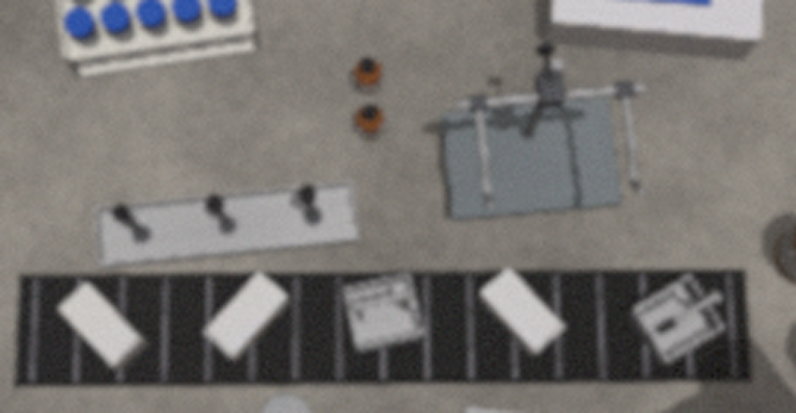

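View pics/sidec.png

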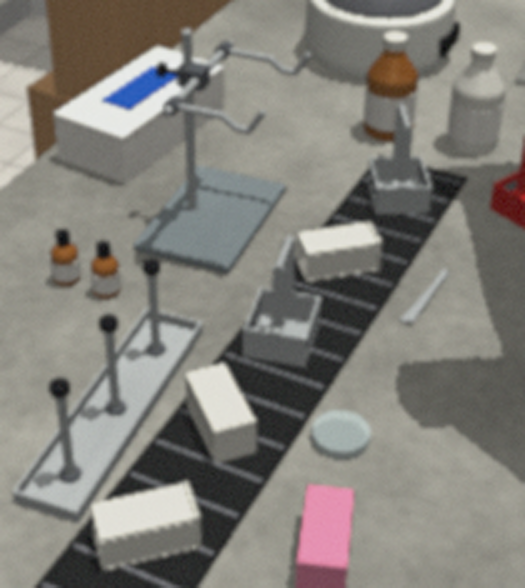

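The crops confirm the picks. The three white jars have closed ends toward the robot, the two grey baskets are on the mat, and the pink and red look-alikes are off it. In topc, the caps are at (122,213), (215,205) and (306,196), and the hook tips at (488,203) and (635,186).

```bash
cat > c.py <<'E'
from h import *
import pickle
d=pickle.load(open('d.pkl','rb')); T,S=d['top'],d['side']
ut=lambda p:np.array(p)/2.95+(150,130)
us=lambda p:np.array(p)/2.5+(185,110)
for a,b in(((122,213),(59,388)),((215,205),(108,323)),((306,196),(152,267))):
    print('peg',tri(T,ut(a),S,us(b)).round(4),world(T,ut(a),.12).round(4),world(S,us(b),.12).round(4))
for a,b in(((488,200),(257,118)),((635,184),(304,62))):
    print('tip',tri(T,ut(a),S,us(b)).round(4),world(T,ut(a),.22).round(4),world(S,us(b),.22).round(4))
for a in((480,104),(625,90)): print('cross',world(T,ut(a),.205).round(4))
# basket bars, side view top ends
for n,a in(('b1',(288,242)),('b2',(404,108))): print(n,world(S,us(a),.123).round(4))
for n,a in(('b1',(384,313)),('b2',(680,318))): print(n,'tray',world(T,ut(a),.03).round(4))
E
python3 c.py; python3 -m pendant '[[[0,0,0],[0,0,0]]]' 1
```

```text
peg [0.6225 0.2795 0.118 ] [0.6212 0.2786 0.12  ] [0.6222 0.2813 0.12  ]
peg [0.631  0.18   0.1189] [0.6291 0.1791 0.12  ] [0.6321 0.1813 0.12  ]
peg [0.6393 0.082  0.1196] [0.6382 0.0816 0.12  ] [0.6401 0.0825 0.12  ]
tip [ 0.6115 -0.1058  0.2107] [ 0.6097 -0.1049  0.22  ] [ 0.6042 -0.0915  0.22  ]
tip [ 0.6249 -0.2545  0.2089] [ 0.6247 -0.2515  0.22  ] [ 0.6135 -0.235   0.22  ]
cross [ 0.7133 -0.1005  0.205 ]
cross [ 0.7269 -0.2488  0.205 ]
b1 [ 0.53   -0.0192  0.123 ]
b2 [ 0.5227 -0.3495  0.123 ]
b1 tray [ 0.5229 -0.0013  0.03  ]
b2 tray [ 0.5144 -0.3347  0.03  ]
time_s: 0.2
tcp_pos: [0.2053, -0.59, 0.2916]
ee_rot: [[-0.944, -0.329, -0.001], [-0.329, 0.944, 0.001], [0.0, 0.001, -1.0]]
wrist_force: [0.2, 0.1, -0.2]
gripper_width: 1.001
gripper_force: 0.0
```

```bash
cat >> h.py <<'E'
Z=np.array([0,0,1.])
def pick(x,y,yaw,s,d=-.015,beta=50,gz=.030,back=0.):
    b=np.radians(beta); m=np.array([np.cos(yaw),np.sin(yaw),0])
    z=np.cos(b)*m-np.sin(b)*Z; tx=s*(np.sin(b)*m+np.cos(b)*Z); ty=np.cross(z,tx)
    g=np.array([x,y,gz])+d*m*np.array([1,1,0]); 
    return g-(.051+back)*z, np.c_[tx,ty,z]
def place(px,py,psi,s,floor,d=-.015,beta=50,gz=.030,zc=.024):
    "tool pose so the jar hangs mouth down at px,py with inside floor at height floor; s as used in pick"
    c=np.radians(90-beta); h=np.array([np.cos(psi),np.sin(psi),0])
    z=np.cos(c)*h-np.sin(c)*Z; tx=-s*(np.sin(c)*h+np.cos(c)*Z); Rt=np.c_[tx,np.cross(z,tx),z]
    p0,R0=pick(0,0,0,s,d,beta,gz); off=R0.T@(np.array([0,0,zc])-p0)   # jar origin in tool
    return np.array([px,py,floor-.042])-Rt@off, Rt
E
python3 - <<'E'
from h import *
p,Rt=pick(.5275,-.157,np.radians(40),-1,back=.12); print(p,Rt); print(rel(p,Rt))
E
```

```text
[ 0.43180827 -0.23729489  0.1609936 ] [[-0.58682409 -0.64278761  0.49240388]
 [-0.49240388  0.76604444  0.41317591]
 [-0.64278761  0.         -0.76604444]]
(array([-329.8,  258.5,  130.9]), array([-0.125, -0.69 , -0.349]))
```

```bash
T='x'; python3 -m pendant '[[[-330,258,0],[-0.125,-0.69,-0.349]],[[-330,258,0],[-0.125,-0.69,-0.349]],[[-330,258,0],[-0.125,-0.69,-0.349]],[[-330,258,0],[-0.125,-0.69,-0.349]],[[-330,258,0],[-0.125,-0.69,-0.349]],[[-330,258,0],[-0.125,-0.69,-0.349]],[[-330,258,0],[-0.125,-0.69,-0.349]],[[-330,258,0],[-0.125,-0.69,-0.349]],[[-330,258,0],[-0.125,-0.69,-0.349]],[[-330,258,60],[-0.125,-0.69,-0.349]]]' 1
python3 - <<'E'
from h import *
s=r.sense(); print(s['joints'])
w=cap('wrist'); save(w[0],'w1.png')
p,Rt=pick(.5275,-.157,np.radians(40),-1,back=.12); print(rel(p,Rt))
for q in jarbox(.5275,-.157,np.radians(40)): print(pix(w,q).round(),end=' ')
E
```

```text
time_s: 1.2
tcp_pos: [0.436, -0.2377, 0.2485]
ee_rot: [[-0.575, -0.647, 0.502], [-0.503, 0.763, 0.406], [-0.645, -0.019, -0.764]]
wrist_force: [1.9, -2.2, -0.7]
gripper_width: 1.003
gripper_force: 0.0
[-32.38790185  11.74509361 -13.73161186 -45.50807288 -59.04099303
   5.53279326]
(array([48.9, -2.6, 56.9]), array([ 0.006, -0.002, -0.002]))
[270.  66.] [268. 101.] [322.  67.] [324. 102.] [273. 142.] [271. 175.] [315. 143.] [316. 176.]
```

View pics/w1.png

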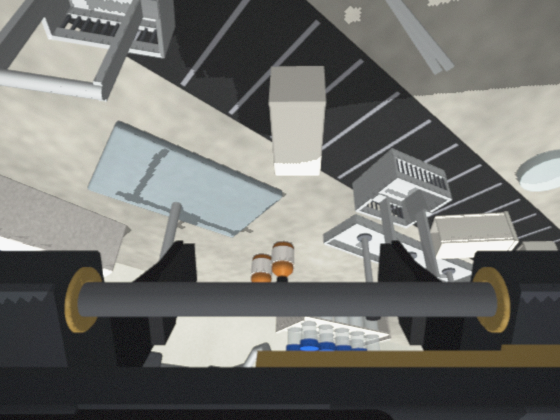

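The wrist view shows jar C at (270–325, 66–175), matching the projected model within about 1 px. The fingers are aligned either side of it.

```bash
python3 -m pendant '[[[48.9,-2.6,57],[0.006,-0.002,-0.002]],[[48.9,-2.6,57],[0.006,-0.002,-0.002]],[[48.9,-2.6,57],[0.006,-0.002,-0.002]],[[48.9,-2.6,95],[0.006,-0.002,-0.002]],[[48.9,-2.6,130],[0.006,-0.002,-0.002]],[[48.9,-2.6,160],[0.006,-0.002,-0.002]],[[48.9,-2.6,177],[0.006,-0.002,-0.002]],[[48.9,-2.6,177],[0.006,-0.002,-0.002]],[[48.9,-2.6,177],[0.006,-0.002,-0.002]]]' 1
python3 - <<'E'
from h import *
p,Rt=pick(.5275,-.157,np.radians(40),-1); print(rel(p,Rt))
E
```

```text
time_s: 2.15
tcp_pos: [0.4928, -0.1921, 0.0762]
ee_rot: [[-0.583, -0.641, 0.498], [-0.495, 0.767, 0.408], [-0.644, -0.009, -0.765]]
wrist_force: [-0.2, -0.2, -0.2]
gripper_width: 0.998
gripper_force: 0.0
(array([3.5, 4.6, 6.3]), array([-0.008,  0.001,  0.005]))
```

```bash
python3 -m pendant '[[[0,0,0],[0,0,0]],[[0,0,0],[0,0,0]],[[0,0,0],[0,0,0]]]' 1 | head -2
python3 - <<'E'
from h import *
p,Rt=pick(.5275,-.157,np.radians(40),-1); print(rel(p,Rt))
E
```

```text
time_s: 2.45
tcp_pos: [0.4925, -0.1919, 0.0761]
(array([3.3, 4.3, 6.3]), array([-0.009,  0.002,  0.004]))
```

```bash
python3 -m pendant '[[[3,4.3,6],[-0.009,0,0.004]],[[3,4.3,6],[-0.009,0,0.004]],[[3,4.3,6],[-0.009,0,0.004]]]' 1 | head -2
python3 -m pendant '[[[3,4.3,6],[-0.009,0,0.004]],[[0,0,0],[0,0,0]],[[0,0,0],[0,0,0]],[[0,0,0],[0,0,0]],[[0,0,0],[0,0,0]],[[0,0,0],[0,0,0]],[[0,0,0],[0,0,0]],[[0,0,0],[0,0,0]]]' 0
python3 - <<'E'
from h import *
p,Rt=pick(.5275,-.157,np.radians(40),-1); print(rel(p,Rt))
E
```

```text
time_s: 2.75
tcp_pos: [0.4908, -0.187, 0.0682]
time_s: 3.55
tcp_pos: [0.4909, -0.1869, 0.0686]
ee_rot: [[-0.587, -0.643, 0.492], [-0.491, 0.766, 0.416], [-0.644, 0.002, -0.765]]
wrist_force: [-1.1, 1.2, 0.2]
gripper_width: 0.505
gripper_force: 29.9
(array([ 0.1, -0.6, -0.7]), array([ 0.002,  0.001, -0.001]))
```

```bash
python3 - <<'E'
from h import *
s=r.sense(); R0=np.array(s['ee_rot']); print(R0.T@np.array([0,0,200.]))
p,Rt=place(.640,.0815,np.radians(5),-1,.245); print(p); print(rel(p,Rt))
Rh=R.from_matrix(R0)*R.from_rotvec([0,0,-1.4]);print(s['joints'])
print((R0.T@(p-s['tcp_pos']-[0,0,.2])*1000).round())
E
python3 -m pendant '[[[-64,0,-77],[0,0,0]],[[-129,0,-153],[0,0,0]],[[-129,0,-153],[0,0,0]],[[-129,0,-153],[0,0,0]],[[-129,0,-153],[0,0,0]],[[-129,0,-153],[0,0,0]]]' 0
```

```text
[-128.7839873     0.49045352 -153.01779004]
[0.59510323 0.07757204 0.25078217]
(array([-308.3,  135.9,   21.8]), array([ 0.23 ,  0.594, -2.639]))
[-27.55060088  29.4230723  -17.57648033 -60.04338927 -43.46304285
  23.19834351]
[-180.  135.  175.]
time_s: 4.15
tcp_pos: [0.4913, -0.187, 0.2701]
ee_rot: [[-0.585, -0.643, 0.494], [-0.492, 0.766, 0.415], [-0.645, -0.001, -0.764]]
wrist_force: [0.9, 0.6, -2.9]
gripper_width: 0.505
gripper_force: 29.9
```

```bash
python3 -m pendant '[[[-17,35,5],[0.02,0.06,-0.26]],[[-35,70,10],[0.05,0.12,-0.52]],[[-52,105,15],[0.08,0.18,-0.78]],[[-70,141,20],[0.11,0.28,-1.25]],[[-70,141,20],[0.11,0.28,-1.25]],[[-70,141,20],[0.11,0.28,-1.25]],[[-70,141,20],[0.11,0.28,-1.25]],[[-70,141,20],[0.11,0.28,-1.25]],[[-70,141,20],[0.11,0.28,-1.25]],[[-70,141,20],[0.11,0.28,-1.25]]]' 0
python3 - <<'E'
from h import *
p,Rt=place(.640,.0815,np.radians(5),-1,.245); print(rel(p,Rt)); print(r.sense()['joints'].round() if hasattr(r.sense()['joints'],'round') else r.sense()['joints'])
E
```

```text
time_s: 5.15
tcp_pos: [0.4498, -0.0367, 0.2955]
ee_rot: [[0.292, -0.796, 0.53], [-0.956, -0.254, 0.145], [0.019, -0.549, -0.835]]
wrist_force: [0.3, -0.1, -0.9]
gripper_width: 0.5
gripper_force: 29.9
(array([ -67.7, -120.1,  131. ]), array([ 0.125,  0.317, -1.388]))
[ 16.  -6. -40.   2. -23.  -0.]
```

```bash
python3 -m pendant '[[[0,0,0],[0.06,0.155,-0.69]],[[0,0,0],[0.06,0.155,-0.69]],[[0,0,0],[0.06,0.155,-0.69]],[[-68,-120,131],[0.125,0.317,-1.388]],[[-68,-120,131],[0.125,0.317,-1.388]],[[-68,-120,131],[0.125,0.317,-1.388]],[[-68,-120,131],[0.125,0.317,-1.388]],[[-68,-120,131],[0.125,0.317,-1.388]],[[-68,-120,131],[0.125,0.317,-1.388]],[[-68,-120,131],[0.125,0.317,-1.388]]]' 0
python3 - <<'E'
from h import *
p,Rt=place(.640,.0815,np.radians(5),-1,.245); print(rel(p,Rt)); print(r.sense()['joints'].round(1))
E
```

```text
time_s: 6.15
tcp_pos: [0.6049, 0.1061, 0.3005]
ee_rot: [[0.753, -0.104, 0.65], [-0.1, -0.994, -0.044], [0.651, -0.031, -0.759]]
wrist_force: [0.6, -0.2, -0.8]
gripper_width: 0.506
gripper_force: 29.9
(array([-36.9,  30.9,  32.7]), array([ 0.115,  0.16 , -0.157]))
[  9.9   8.5 -43.8 103.5  -9.2 -27. ]
```

```bash
python3 - <<'E'
from h import *
p,Rt=place(.6225,.2795,np.radians(-15),-1,.245); print(p,rel(p,Rt))
E
```

```text
[0.5789674  0.29116453 0.25078217] (array([ -70.3, -179.7,   12.7]), array([-0.134,  0.166,  0.088]))
```

```bash
python3 -m pendant '[[[-15,-45,3],[-0.134,0.166,0.088]],[[-30,-90,6],[-0.134,0.166,0.088]],[[-50,-135,9],[-0.134,0.166,0.088]],[[-70,-180,13],[-0.134,0.166,0.088]],[[-70,-180,13],[-0.134,0.166,0.088]],[[-70,-180,13],[-0.134,0.166,0.088]],[[-70,-180,13],[-0.134,0.166,0.088]],[[-70,-180,13],[-0.134,0.166,0.088]],[[-70,-180,13],[-0.134,0.166,0.088]],[[-70,-180,13],[-0.134,0.166,0.088]]]' 0
python3 - <<'E'
from h import *
p,Rt=place(.6225,.2795,np.radians(-15),-1,.245); print(rel(p,Rt)); print(r.sense()['joints'].round(1))
E
```

```text
time_s: 7.15
tcp_pos: [0.5793, 0.29, 0.2541]
ee_rot: [[0.618, -0.26, 0.742], [-0.169, -0.966, -0.198], [0.768, -0.003, -0.64]]
wrist_force: [-0.7, 0.6, -0.3]
gripper_width: 0.505
gripper_force: 29.9
(array([-2.9, -1.1,  1.7]), array([-0.   , -0.003, -0.003]))
[ 37.1  18.7 -42.   99.1 -37.8 -51.1]
```

```bash
python3 - <<'E'
from h import *
S=cap('side');T=cap('top')
a=cv2.resize(S[0][150:350,150:350],(400,400)); b=cv2.resize(T[0][120:270,140:290],(400,400))
for P,img,o,k in((S,a,(150,150),2),(T,b,(140,120),400/150)):
    for q,c in(((.6225,.2795,.125),(255,0,0)),((.6225,.2795,.157),(0,255,0)),((.6225,.2795,.249),(0,0,255))):
        u=(pix(P,q)-o)*k; cv2.circle(img,tuple(int(v) for v in u),3,c,-1)
save(np.hstack([a,b]),'p1.png')
E
```

```text
(no output)
```

View pics/p1.png

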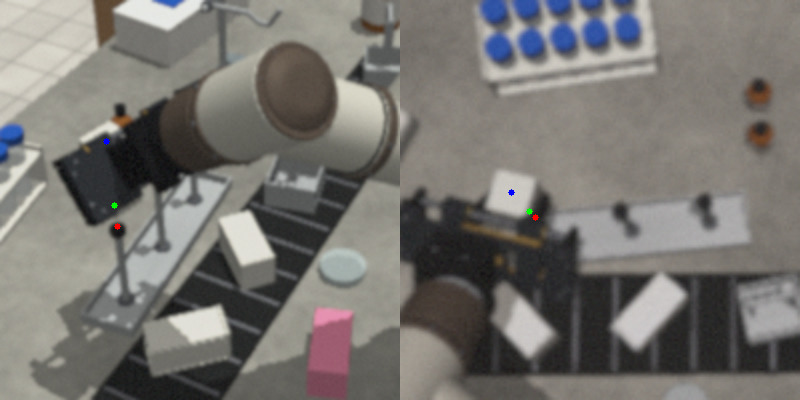

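The jar is mouth down with its top on the predicted centre (blue dot) above peg 1 (red dot, side px (117,231)). I'll lower it.

```bash
python3 -m pendant '[[[-23,-1,19],[0,0,0]],[[-40,-1,33],[0,0,0]],[[-60,-1,50],[0,0,0]],[[-78,-1,65],[0,0,0]],[[-90,-1,75],[0,0,0]],[[-91,-1,76],[0,0,0]],[[-91,-1,76],[0,0,0]],[[-91,-1,76],[0,0,0]]]' 0
python3 - <<'E'
from h import *
p,Rt=place(.6225,.2795,np.radians(-15),-1,.125); print(rel(p,Rt)); print(r.sense()['joints'].round(1))
E
```

```text
time_s: 8.05
tcp_pos: [0.5793, 0.2993, 0.1413]
ee_rot: [[0.621, -0.267, 0.737], [-0.168, -0.964, -0.207], [0.765, 0.005, -0.643]]
wrist_force: [0.5, -0.2, -0.2]
gripper_width: 0.505
gripper_force: 29.9
(array([-6.9,  7.8,  8.1]), array([ 0.009,  0.001, -0.001]))
[ 32.7  28.7 -44.5 117.6 -40.3 -70. ]
```

```bash
python3 - <<'E'
from h import *
for f in(.140,.126):
  p,Rt=place(.6225,.2795,np.radians(-30),-1,f); print(rel(p,Rt))
E
```

```text
(array([ 5.6, -3.8, -0.4]), array([-0.191,  0.   ,  0.167]))
(array([-5.2, -3.8,  8.6]), array([-0.191,  0.   ,  0.167]))
```

```bash
python3 -m pendant '[[[2,-1,0],[-0.06,0,0.05]],[[4,-3,0],[-0.13,0,0.11]],[[5.6,-3.8,-0.4],[-0.191,0,0.167]],[[5.6,-3.8,-0.4],[-0.191,0,0.167]],[[5.6,-3.8,-0.4],[-0.191,0,0.167]]]' 0
python3 - <<'E'
from h import *
p,Rt=place(.6225,.2795,np.radians(-30),-1,.126); print(rel(p,Rt)); print(r.sense()['joints'].round(1))
E
```

```text
time_s: 8.55
tcp_pos: [0.5831, 0.3024, 0.1452]
ee_rot: [[0.558, -0.498, 0.664], [-0.32, -0.867, -0.381], [0.765, 0.001, -0.644]]
wrist_force: [0.8, 0.5, -1.1]
gripper_width: 0.504
gripper_force: 29.9
(array([-9.9,  0.1,  9.1]), array([-0.001,  0.001,  0.002]))
[ 42.4  31.  -40.   90.8 -46.8 -64.8]
```

```bash
python3 -m pendant '[[[-5,0,4.5],[0,0,0]],[[-9.5,0,8.7],[0,0,0]],[[-9.5,0,8.7],[0,0,0]],[[-9.5,0,8.7],[0,0,0]]]' 0
python3 - <<'E'
from h import *
p,Rt=place(.6225,.2795,np.radians(-30),-1,.126); print(rel(p,Rt)); print(r.sense()['joints'].round(1))
E
```

```text
time_s: 8.95
tcp_pos: [0.5839, 0.3003, 0.1311]
ee_rot: [[0.558, -0.501, 0.661], [-0.321, -0.865, -0.385], [0.765, 0.003, -0.644]]
wrist_force: [0.1, -0.1, -0.8]
gripper_width: 0.506
gripper_force: 29.9
(array([-0.3, -1.2, -1.4]), array([0.003, 0.002, 0.001]))
[ 41.8  32.2 -40.4  92.6 -46.7 -66.8]
```

Release, retreat along the tool, and check.

```bash
python3 -m pendant '[[[-1.5,0,1],[0,0,0]],[[-1.5,0,1],[0,0,0]],[[-1.5,0,1],[0,0,0]],[[-1.5,0,1],[0,0,0]],[[-1.5,0,1],[0,0,0]],[[-1.5,0,1],[0,0,0]]]' 1 
python3 -m pendant '[[[0,0,-30],[0,0,0]],[[0,0,-70],[0,0,0]],[[0,0,-110],[0,0,0]],[[50,0,-150],[0,0,0]],[[80,0,-180],[0,0,0]],[[80,0,-180],[0,0,0]]]' 1
python3 - <<'E'
from h import *
print(r.sense()['joints'].round(1))
S=cap('side');T=cap('top')
a=cv2.resize(S[0][150:350,150:350],(400,400)); b=cv2.resize(T[0][120:270,140:440][:, :],(800,400))[:,:400]
save(np.hstack([a,b]),'p2.png')
import pickle; pickle.dump(dict(top=T,side=S),open('d.pkl','wb'))
for u in((262,341),(331,336)):
    uv=np.array(u)/1.42; w=world(T,uv,.035)
    x,f=fitjar([T],[uv],w); print(u,x[:2].round(4),np.degrees(x[2]).round(1),round(f,3))
E
```

```text
time_s: 9.55
tcp_pos: [0.5836, 0.3013, 0.1299]
ee_rot: [[0.558, -0.501, 0.662], [-0.321, -0.866, -0.384], [0.765, 0.002, -0.644]]
wrist_force: [0.4, 0.1, 0.3]
gripper_width: 0.95
gripper_force: 0.0
time_s: 10.15
tcp_pos: [0.5093, 0.3472, 0.3139]
ee_rot: [[0.553, -0.499, 0.667], [-0.328, -0.867, -0.376], [0.766, -0.01, -0.643]]
wrist_force: [1.2, 1.3, 0.1]
gripper_width: 0.998
gripper_force: 0.0
[ 58.7  18.1 -31.9  62.8 -59.4 -42.5]
(262, 341) [0.5131 0.3197] 46.0 -0.392
(331, 336) [0.5244 0.1558] 137.9 -0.839
```

View pics/p2.png

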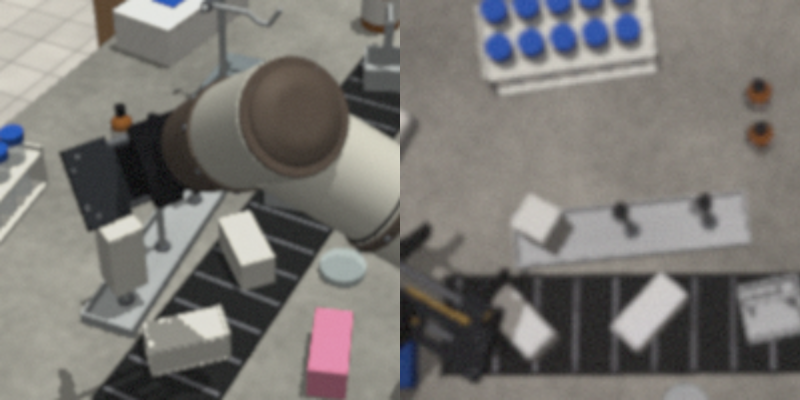

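Jar C hangs on peg 1. Next is jar B, for peg 2, gripped near its closed end so the gripper body stays above the neighbouring jar.

```bash
python3 - <<'E'
from h import *
a=(.525,.1562,np.radians(-42),1,-.033,35)
p,Rt=pick(*a,back=.12); print(p,rel(p,Rt))
E
```

```text
[0.39638021 0.27200978 0.12808157] (array([-177.3,  120.5,   69.8]), array([-0.168,  0.089,  0.125]))
```

```bash
python3 - <<'E'
from h import *
a=(.525,.1562,np.radians(-42),1,-.037,45,.032)
p,Rt=pick(*a,back=.10); print(p,rel(p,Rt))
E
```

```text
[0.41815575 0.252403   0.13877312] (array([-150.7,  126.5,   84.8]), array([-0.156, -0.085,  0.139]))
```

```bash
python3 -m pendant '[[[0,50,0],[-0.15,-0.08,0.13]],[[0,100,0],[-0.156,-0.085,0.139]],[[0,126.5,0],[-0.156,-0.085,0.139]],[[-50,126.5,28],[-0.156,-0.085,0.139]],[[-100,126.5,56],[-0.156,-0.085,0.139]],[[-150.7,126.5,85],[-0.156,-0.085,0.139]],[[-150.7,126.5,85],[-0.156,-0.085,0.139]],[[-150.7,126.5,85],[-0.156,-0.085,0.139]],[[-150.7,126.5,85],[-0.156,-0.085,0.139]]]' 1
python3 - <<'E'
from h import *
print(r.sense()['joints'].round(1))
a=(.525,.1562,np.radians(-42),1,-.037,45,.032)
print(rel(*pick(*a))); w=cap('wrist'); f=w[0].copy()
for q in jarbox(*a[:3]): cv2.circle(f,tuple(int(v) for v in pix(w,q).round()),2,(255,0,0),-1)
save(f,'w2.png')
E
```

```text
time_s: 11.15
tcp_pos: [0.4181, 0.2503, 0.1366]
ee_rot: [[0.527, -0.67, 0.522], [-0.469, -0.742, -0.479], [0.708, 0.007, -0.706]]
wrist_force: [-0.1, -0.0, 0.3]
gripper_width: 1.0
gripper_force: 0.0
[ 58.7  23.2 -53.3  66.8 -49.1 -71.9]
(array([ 0.4, -2.2, 97.5]), array([ 0.006, -0.002,  0.004]))
```

View pics/w2.png

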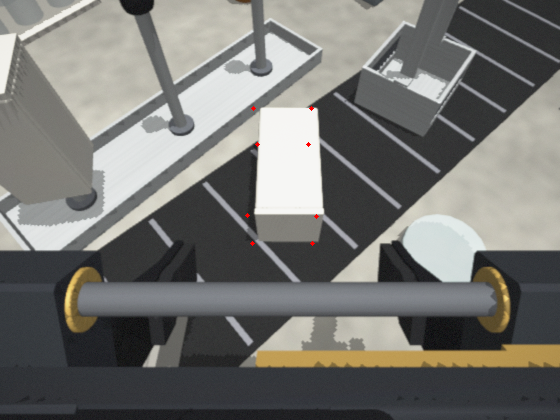

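Wrist view: jar B's top face spans (256–322, 108–212), about 7 px (4.5 mm) to the right of the model. I'll shift +y to match and grip.

```bash
python3 -m pendant '[[[0,2.3,30],[0,0,0]],[[0,2.3,60],[0,0,0]],[[0,2.3,85],[0,0,0]],[[0,2.3,98],[0,0,0]],[[0,2.3,98],[0,0,0]],[[0,2.3,98],[0,0,0]]]' 1 
python3 -m pendant '[[[0,0,0],[0,0,0]],[[0,0,0],[0,0,0]],[[0,0,0],[0,0,0]],[[0,0,0],[0,0,0]],[[0,0,0],[0,0,0]],[[0,0,0],[0,0,0]],[[0,0,0],[0,0,0]]]' 0
python3 - <<'E'
from h import *
a=(.522,.153,np.radians(-42),1,-.037,45,.032)
print(rel(*pick(*a))); R0=np.array(r.sense()['ee_rot']); print(R0.T@[0,0,220])
E
```

```text
time_s: 11.8
tcp_pos: [0.4698, 0.2024, 0.071]
ee_rot: [[0.521, -0.671, 0.527], [-0.473, -0.741, -0.476], [0.711, -0.002, -0.704]]
wrist_force: [-2.8, 0.2, 6.0]
gripper_width: 1.004
gripper_force: 0.0
time_s: 12.5
tcp_pos: [0.4692, 0.2033, 0.0709]
ee_rot: [[0.522, -0.67, 0.528], [-0.473, -0.743, -0.475], [0.71, -0.002, -0.704]]
wrist_force: [-2.1, -0.2, 4.7]
gripper_width: 0.5
gripper_force: 29.9
(array([-2.1,  2.1,  1.9]), array([-0.   , -0.004, -0.002]))
[ 156.19336418   -0.34290007 -154.93067935]
```

```bash
python3 -m pendant '[[[35,0,-35],[0,0,0]],[[70,0,-70],[0,0,0]],[[105,0,-105],[0,0,0]],[[140,0,-140],[0,0,0]],[[156,0,-155],[0,0,0]],[[156,0,-155],[0,0,0]],[[156,0,-155],[0,0,0]]]' 0
python3 - <<'E'
from h import *
p,Rt=place(.631,.180,np.radians(-30),1,.245,-.037,45,.032); print(p,rel(p,Rt)); print(r.sense()['joints'].round(1))
E
```

```text
time_s: 13.2
tcp_pos: [0.4684, 0.2027, 0.2885]
ee_rot: [[0.526, -0.67, 0.524], [-0.472, -0.743, -0.474], [0.707, 0.002, -0.707]]
wrist_force: [-0.0, -0.3, -2.3]
gripper_width: 0.505
gripper_force: 29.9
[0.5928408  0.20203122 0.27606245] (array([ 57. , -82.8,  74.4]), array([ 1.000e-03, -2.250e-01,  2.986e+00]))
[ 53.5  10.3 -43.2  55.9 -58.2 -45.7]
```

```bash
python3 -m pendant '[[[0,0,0],[0,0.055,-0.74]],[[0,0,0],[0,0.055,-0.74]],[[0,0,0],[0,0.055,-0.74]],[[0,0,0],[0,0.055,-0.74]],[[0,0,0],[0,0.055,-0.74]],[[0,0,0],[0,0.11,-1.486]],[[0,0,0],[0,0.11,-1.486]],[[0,0,0],[0,0.11,-1.486]],[[0,0,0],[0,0.11,-1.486]],[[0,0,0],[0,0.11,-1.486]]]' 0
python3 - <<'E'
from h import *
p,Rt=place(.631,.180,np.radians(-30),1,.245,-.037,45,.032); print(rel(p,Rt)); print(r.sense()['joints'].round(1))
E
```

```text
time_s: 14.2
tcp_pos: [0.4684, 0.2021, 0.2858]
ee_rot: [[0.667, 0.437, 0.603], [0.739, -0.493, -0.46], [0.096, 0.752, -0.652]]
wrist_force: [-0.8, -0.7, -0.8]
gripper_width: 0.501
gripper_force: 29.9
(array([82.1, 47.1, 81.5]), array([-0.006,  0.138, -1.782]))
[ 52.1   9.8 -47.7  65.5 -56.4  33. ]
```

```bash
python3 -m pendant '[[[0,0,0],[0,0.07,-0.9]],[[0,0,0],[0,0.07,-0.9]],[[0,0,0],[0,0.07,-0.9]],[[0,0,0],[0,0.07,-0.9]],[[0,0,0],[0,0.07,-0.9]],[[0,0,0],[0,0.12,-1.49]],[[0,0,0],[0,0.12,-1.49]],[[0,0,0],[0,0.12,-1.49]],[[0,0,0],[0,0.12,-1.49]],[[0,0,0],[0,0.12,-1.49]]]' 0 | head -2
python3 - <<'E'
from h import *
p,Rt=place(.631,.180,np.radians(-30),1,.245,-.037,45,.032); print(rel(p,Rt)); print(r.sense()['joints'].round(1))
E
```

```text
time_s: 15.2
tcp_pos: [0.4683, 0.202, 0.2857]
(array([-47.1,  79.6,  84. ]), array([-0.001,  0.016, -0.293]))
[ 49.6   7.2 -49.4  68.6 -49.4 118.9]
```

```bash
python3 -m pendant '[[[-12,20,21],[0,0,-0.146]],[[-24,40,42],[0,0.01,-0.29]],[[-36,60,63],[0,0.016,-0.293]],[[-47,79.6,84],[0,0.016,-0.293]],[[-47,79.6,84],[0,0.016,-0.293]],[[-47,79.6,84],[0,0.016,-0.293]],[[-47,79.6,84],[0,0.016,-0.293]]]' 0 | head -2
python3 - <<'E'
from h import *
p,Rt=place(.631,.180,np.radians(-30),1,.245,-.037,45,.032); print(rel(p,Rt)); print(r.sense()['joints'].round(1))
S=cap('side');T=cap('top')
a=cv2.resize(S[0][150:350,150:350],(400,400)); b=cv2.resize(T[0][120:270,140:290],(400,400))
for P,img,o,k in((S,a,(150,150),2),(T,b,(140,120),400/150)):
    for q,c in(((.631,.18,.125),(255,0,0)),((.631,.18,.249),(0,0,255))):
        u=(pix(P,q)-o)*k; cv2.circle(img,tuple(int(v) for v in u),3,c,-1)
save(np.hstack([a,b]),'p3.png')
print((Rt.T@[0,0,-112]).round(1))
E
```

```text
time_s: 15.9
tcp_pos: [0.5925, 0.2022, 0.2773]
(array([0.6, 0. , 1.1]), array([ 0.   ,  0.001, -0.006]))
[ 37.2  16.6 -38.5  74.6 -42.5 140.9]
[79.2  0.  79.2]
```

View pics/p3.png

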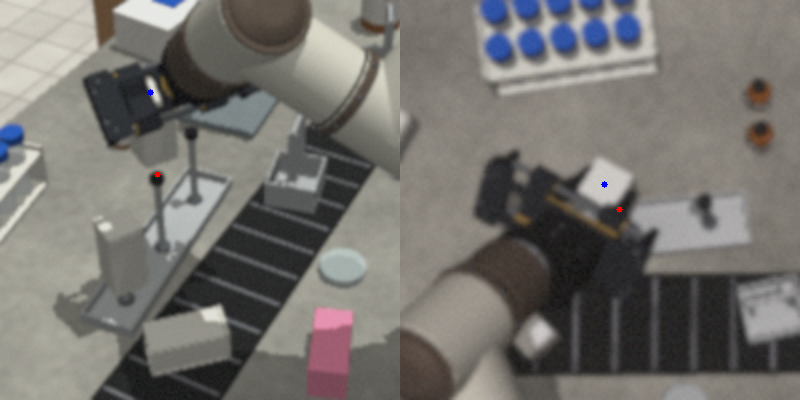

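The held jar is centred over peg 2: its top is at (606,182) against the predicted (604,184). I'll lower it and release it just above its seat.

```bash
python3 -m pendant '[[[20,0,20],[0,0,0]],[[40,0,40],[0,0,0]],[[55,0,55],[0,0,0]],[[65,0,65],[0,0,0]],[[72,0,72],[0,0,0]],[[77,0,77],[0,0,0]],[[77,0,77],[0,0,0]],[[77,0,77],[0,0,0]]]' 0
python3 - <<'E'
from h import *
p,Rt=place(.631,.180,np.radians(-30),1,.133,-.037,45,.032); print(rel(p,Rt)); print(r.sense()['joints'].round(1))
E
```

```text
time_s: 16.8
tcp_pos: [0.5939, 0.2036, 0.1704]
ee_rot: [[-0.607, 0.503, 0.615], [0.36, 0.864, -0.352], [-0.709, 0.008, -0.705]]
wrist_force: [-0.1, -0.5, -1.4]
gripper_width: 0.504
gripper_force: 29.9
(array([ 4.6, -2. ,  4.4]), array([ 0.003,  0.002, -0.008]))
[ 30.5  24.4 -44.7  97.2 -38.3 119.3]
```

```bash
python3 -m pendant '[[[3,-2,3],[0,0,0]],[[6,-2,6],[0,0,0]],[[6,-2,6],[0,0,0]],[[6,-2,6],[0,0,0]]]' 0
python3 -m pendant '[[[0,0,0],[0,0,0]],[[0,0,0],[0,0,0]],[[0,0,0],[0,0,0]],[[0,0,0],[0,0,0]],[[0,0,0],[0,0,0]],[[0,0,0],[0,0,0]]]' 1
python3 -m pendant '[[[0,0,-30],[0,0,0]],[[0,0,-70],[0,0,0]],[[-40,0,-110],[0,0,0]],[[-80,0,-150],[0,0,0]],[[-100,0,-170],[0,0,0]],[[-100,0,-170],[0,0,0]]]' 1
python3 - <<'E'
from h import *
print(r.sense()['joints'].round(1))
S=cap('side');T=cap('top')
a=cv2.resize(S[0][150:350,150:350],(400,400)); b=cv2.resize(T[0][120:270,140:290],(400,400))
save(np.hstack([a,b]),'p4.png')
E
```

```text
time_s: 17.2
tcp_pos: [0.593, 0.2017, 0.1613]
ee_rot: [[-0.607, 0.503, 0.615], [0.36, 0.864, -0.352], [-0.709, 0.007, -0.706]]
wrist_force: [-1.0, -0.2, -0.6]
gripper_width: 0.503
gripper_force: 29.9
time_s: 17.8
tcp_pos: [0.593, 0.2018, 0.1615]
ee_rot: [[-0.607, 0.503, 0.615], [0.36, 0.864, -0.352], [-0.709, 0.008, -0.706]]
wrist_force: [-0.6, 0.5, -0.2]
gripper_width: 0.949
gripper_force: 0.0
time_s: 18.4
tcp_pos: [0.5499, 0.2278, 0.3594]
ee_rot: [[-0.601, 0.502, 0.622], [0.365, 0.865, -0.345], [-0.711, 0.02, -0.703]]
wrist_force: [0.7, 1.0, 0.4]
gripper_width: 1.001
gripper_force: 0.0
[ 46.4  10.2 -33.5  60.9 -52.  150.9]
```

View pics/p4.png

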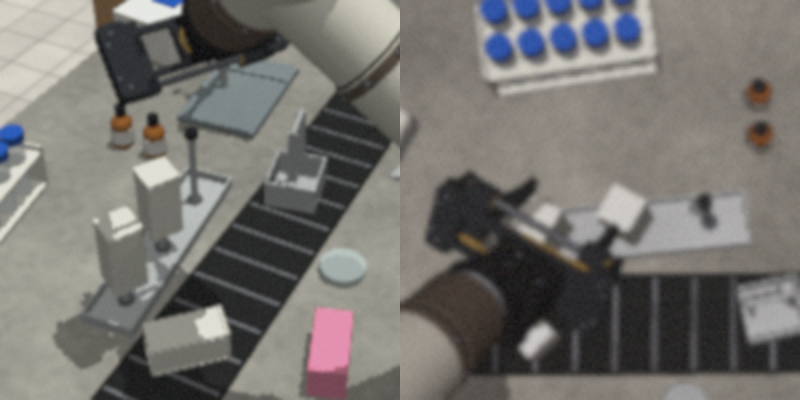

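Both jars hang. Jar A's heading would put the wrist near a singularity, so I'll first pick it with the tool down and lay it again where jar B was, at B's heading. Then I can repeat B's procedure.

```bash
python3 - <<'E'
from h import *
p,Rt=pick(.515,.320,np.radians(46),1,0,89.9,.03,back=.2); print(p,rel(p,Rt))
E
```

```text
[0.51469569 0.31968487 0.28099962] (array([105.7,  63.2,  -3.1]), array([0.714, 0.548, 1.703]))
```

```bash
python3 -m pendant '[[[0,0,-20],[0.36,0.27,0.85]],[[0,0,-20],[0.36,0.27,0.85]],[[0,0,-20],[0.36,0.27,0.85]],[[0,0,-20],[0.36,0.27,0.85]],[[0,0,-20],[0.36,0.27,0.85]],[[0,0,-20],[0.36,0.27,0.85]],[[0,0,-20],[0.36,0.27,0.85]]]' 1 | head -2
python3 - <<'E'
from h import *
p,Rt=pick(.515,.320,np.radians(46),1,0,89.9,.03,back=.2); print(rel(p,Rt),r.sense()['joints'].round(1))
E
```

```text
time_s: 19.2
tcp_pos: [0.5373, 0.2323, 0.3643]
(array([113.4, -26.8,  38.7]), array([0.354, 0.284, 0.846])) [ 47.7  15.6 -10.8  25.4 -72.6 127.9]
```

```bash
python3 -m pendant '[[[30,-7,0],[0.354,0.284,0.846]],[[60,-14,0],[0.354,0.284,0.846]],[[113,-27,39],[0.354,0.284,0.846]],[[113,-27,39],[0.354,0.284,0.846]],[[113,-27,39],[0.354,0.284,0.846]],[[113,-27,39],[0.354,0.284,0.846]],[[113,-27,39],[0.354,0.284,0.846]],[[113,-27,39],[0.354,0.284,0.846]]]' 1 | head -2
python3 - <<'E'
from h import *
a=(.515,.320,np.radians(46),1,0,89.9,.03)
p,Rt=pick(*a); print(rel(p,Rt),r.sense()['joints'].round(1))
w=cap('wrist'); f=w[0].copy()
for q in jarbox(*a[:3]): cv2.circle(f,tuple(int(v) for v in pix(w,q).round()),2,(255,0,0),-1)
save(f,'w3.png')
E
```

```text
time_s: 20.0
tcp_pos: [0.5139, 0.3179, 0.281]
(array([  2.2,  -1. , 200. ]), array([0.001, 0.002, 0.003])) [ 47.1  20.5  -3.6   0.1 -65.9  89. ]
```

View pics/w3.png

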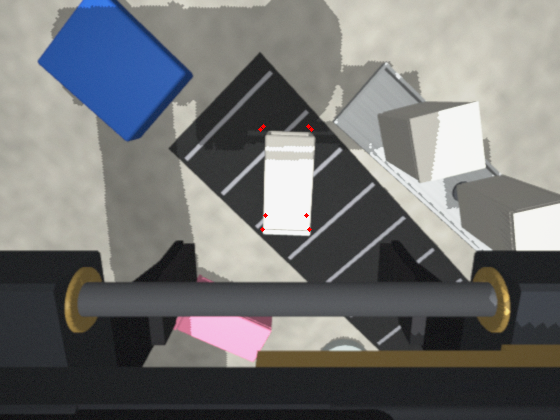

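Jar A appears at (262–314, 132–235), about 2 mm right, 4 mm nearer and −2° in yaw against the model. A vertical grasp would bring the gripper body close to jar C, so I'll use a 75° tilt near the closed end.

```bash
python3 - <<'E'
from h import *
yaw=np.radians(46); x,y=np.array([.515,.32])-.0045*np.array([np.cos(yaw),np.sin(yaw)])+.002*np.array([np.sin(yaw),-np.cos(yaw)]); print(x,y)
a=(x,y,np.radians(44),1,-.027,75,.03)
for b in(.1,0): print(rel(*pick(*a,back=b)))
E
```

```text
0.5133127169336119 0.31537365415755814
(array([-68.5,  -1.2, 105.3]), array([-0.003,  0.262,  0.04 ]))
(array([-42.6,  -0.4, 201.9]), array([-0.003,  0.262,  0.04 ]))
```

```bash
python3 -m pendant '[[[-34,-1,30],[0,0.13,0.02]],[[-68,-1,70],[0,0.262,0.04]],[[-68,-1,105],[0,0.262,0.04]],[[-60,-1,135],[0,0.262,0.04]],[[-52,-1,165],[0,0.262,0.04]],[[-46,-1,190],[0,0.262,0.04]],[[-42.6,-0.4,202],[0,0.262,0.04]],[[-42.6,-0.4,202],[0,0.262,0.04]],[[-42.6,-0.4,202],[0,0.262,0.04]]]' 1
python3 -m pendant '[[[0,0,0],[0,0,0]],[[0,0,0],[0,0,0]],[[0,0,0],[0,0,0]],[[0,0,0],[0,0,0]],[[0,0,0],[0,0,0]],[[0,0,0],[0,0,0]],[[0,0,0],[0,0,0]]]' 0
python3 - <<'E'
from h import *
a=(.5133,.3154,np.radians(44),1,-.027,75,.03)
print(rel(*pick(*a))); R0=np.array(r.sense()['ee_rot']); print(R0.T@[-30,-60,90])
E
```

```text
time_s: 20.95
tcp_pos: [0.485, 0.2894, 0.081]
ee_rot: [[0.694, 0.696, 0.186], [0.671, -0.718, 0.185], [0.263, -0.004, -0.965]]
wrist_force: [0.1, -0.4, 0.6]
gripper_width: 1.002
gripper_force: 0.0
time_s: 21.65
tcp_pos: [0.4849, 0.2893, 0.0808]
ee_rot: [[0.694, 0.695, 0.186], [0.67, -0.719, 0.185], [0.263, -0.004, -0.965]]
wrist_force: [0.5, -0.8, 1.4]
gripper_width: 0.507
gripper_force: 30.0
(array([-2. ,  0.9,  1.1]), array([-0.004, -0.004, -0.   ]))
[ -37.3903813    21.91968016 -103.54461361]
```

```bash
python3 -m pendant '[[[0,0,-50],[0,0,0]],[[-15,10,-80],[0,0,0]],[[-37,22,-104],[0,0,0]],[[-37,22,-104],[0,0,0]],[[-37,22,-104],[0,0,0]]]' 0|head -3
python3 - <<'E'
from h import *
p,Rt=pick(.522,.158,np.radians(-42),1,-.027,75,.031); print(p,rel(p+[0,0,.09],Rt),rel(p,Rt))
E
```

```text
time_s: 22.15
tcp_pos: [0.455, 0.229, 0.1716]
ee_rot: [[0.695, 0.695, 0.187], [0.669, -0.719, 0.186], [0.263, -0.004, -0.965]]
[0.49212575 0.1848989  0.08026222] (array([-4.1, 57.5, -0. ]), array([-3.950e-01, -1.000e-03,  1.448e+00])) (array([-27.8,  57.9,  86.8]), array([-3.950e-01, -1.000e-03,  1.448e+00]))
```

```bash
python3 -m pendant '[[[-4,10,-20],[-0.395,0,1.448]],[[-4,10,-20],[-0.395,0,1.448]],[[-4,10,-20],[-0.395,0,1.448]],[[-4,10,-20],[-0.395,0,1.448]],[[-4,30,-20],[-0.395,0,1.448]],[[-4,57,0],[-0.395,0,1.448]],[[-4,57,0],[-0.395,0,1.448]],[[-4,57,0],[-0.395,0,1.448]],[[-4,57,0],[-0.395,0,1.448]],[[-4,57,0],[-0.395,0,1.448]]]' 0|head -3
python3 -m pendant '[[[0,0,0],[0,0,0]],[[0,0,0],[0,0,0]],[[0,0,0],[0,0,0]]]' 0|head -3
python3 - <<'E'
from h import *
p,Rt=pick(.522,.158,np.radians(-42),1,-.027,75,.031); print(rel(p,Rt))
E
```

```text
time_s: 23.15
tcp_pos: [0.492, 0.1863, 0.1685]
ee_rot: [[0.738, -0.646, 0.196], [-0.623, -0.764, -0.169], [0.259, 0.002, -0.966]]
time_s: 23.45
tcp_pos: [0.4918, 0.1858, 0.1694]
ee_rot: [[0.743, -0.64, 0.198], [-0.618, -0.769, -0.167], [0.259, 0.001, -0.966]]
(array([-22.3,   0.4,  86.3]), array([-0.009, -0.   ,  0.038]))
```

```bash
python3 -m pendant '[[[-8,0,30],[-0.009,0,0.038]],[[-15,0,58],[-0.009,0,0.038]],[[-20,0,77],[-0.009,0,0.038]],[[-22.3,0,86],[-0.009,0,0.038]],[[-22.3,0,86],[-0.009,0,0.038]],[[-22.3,0,86],[-0.009,0,0.038]]]' 0|head -5
python3 -m pendant '[[[0,0,0],[0,0,0]],[[0,0,0],[0,0,0]],[[0,0,0],[0,0,0]],[[0,0,0],[0,0,0]],[[0,0,0],[0,0,0]]]' 1|head -5
python3 -m pendant '[[[0,0,-40],[0,0,0]],[[0,0,-80],[0,0,0]],[[0,0,-120],[0,0,0]],[[0,0,-120],[0,0,0]]]' 1|head -2
python3 - <<'E'
from h import *
print(r.sense()['joints'].round(1))
a=(.522,.158,np.radians(-42),1,-.037,45,.032)
print(rel(*pick(*a,back=.1)))
E
```

```text
time_s: 24.05
tcp_pos: [0.4925, 0.1851, 0.0811]
ee_rot: [[0.717, -0.67, 0.193], [-0.647, -0.742, -0.173], [0.259, -0.001, -0.966]]
wrist_force: [0.8, 0.1, -1.4]
gripper_width: 0.5
time_s: 24.55
tcp_pos: [0.4927, 0.1854, 0.0813]
ee_rot: [[0.716, -0.671, 0.193], [-0.648, -0.742, -0.173], [0.259, -0.001, -0.966]]
wrist_force: [-0.4, -0.3, 0.4]
gripper_width: 0.872
time_s: 24.95
tcp_pos: [0.4711, 0.2093, 0.2025]
[ 47.9  14.7 -33.9  22.5 -42.9 -16.7]
(array([-85.7,   4.9,  42.9]), array([-0.012,  0.522, -0.006]))
```

```bash
python3 -m pendant '[[[-86,5,0],[-0.012,0.522,-0.006]],[[-86,5,0],[-0.012,0.522,-0.006]],[[-86,5,43],[-0.012,0.522,-0.006]],[[-86,5,43],[-0.012,0.522,-0.006]],[[-86,5,43],[-0.012,0.522,-0.006]],[[-86,5,43],[-0.012,0.522,-0.006]]]' 1|head -3
python3 - <<'E'
from h import *
a=(.522,.158,np.radians(-42),1,-.037,45,.034)
print(rel(*pick(*a)))
w=cap('wrist'); n,l,st,ce=whites(w[0],190)
c=[pix(w,q).round() for q in jarbox(.522,.158,np.radians(-42))]; print(c)
for i in range(1,n):
    if st[i,4]>1500: print(st[i],ce[i].round(), cv2.minAreaRect(np.argwhere(l==i)[:,::-1].astype(np.float32)))
E
```

```text
time_s: 25.55
tcp_pos: [0.4117, 0.25, 0.1311]
ee_rot: [[0.534, -0.67, 0.516], [-0.464, -0.742, -0.483], [0.707, 0.018, -0.707]]
(array([ 6.8, -6.6, 92.8]), array([0.014, 0.   , 0.012]))
[array([305., 238.]), array([309., 210.]), array([245., 238.]), array([239., 209.]), array([302., 139.]), array([306., 101.]), array([251., 138.]), array([247., 101.])]
[ 177    0   70   59 1963] [210.  24.] ((214.46229553222656, 24.714752197265625), (54.053279876708984, 64.81813049316406), 76.75948333740234)
[    0     8   317   242 10192] [162. 129.] ((155.72019958496094, 121.69065856933594), (61.17379379272461, 356.4323425292969), 53.88066101074219)
[  47   76   83   53 1805] [ 88. 101.] ((88.30768585205078, 86.46153259277344), (63.23582458496094, 60.46232223510742), 56.3099365234375)
[   60    82   250   168 10426] [245. 161.] ((183.17010498046875, 164.2804718017578), (131.79638671875, 269.8902587890625), 80.96583557128906)
[  316   146   244   136 12980] [449. 228.] ((431.901123046875, 224.24517822265625), (127.0521011352539, 255.48040771484375), 70.9940185546875)
[ 237  318   78   36 1671] [279. 335.] ((275.43701171875, 334.4013671875), (32.92336654663086, 79.92683410644531), 83.9909896850586)
```

```bash
python3 -m pendant '[[[7,-6.6,25],[0.014,0,0.012]],[[7,-6.6,55],[0.014,0,0.012]],[[7,-6.6,80],[0.014,0,0.012]],[[7,-6.6,93],[0.014,0,0.012]],[[7,-6.6,93],[0.014,0,0.012]],[[7,-6.6,93],[0.014,0,0.012]]]' 1
python3 -m pendant '[[[0,0,0],[0,0,0]],[[0,0,0],[0,0,0]],[[0,0,0],[0,0,0]],[[0,0,0],[0,0,0]],[[0,0,0],[0,0,0]],[[0,0,0],[0,0,0]],[[0,0,0],[0,0,0]]]' 0
python3 - <<'E'
from h import *
a=(.522,.158,np.radians(-42),1,-.037,45,.034)
print(rel(*pick(*a))); R0=np.array(r.sense()['ee_rot']); print(R0.T@[0,0,220])
E
```

```text
time_s: 26.2
tcp_pos: [0.4698, 0.2074, 0.073]
ee_rot: [[0.521, -0.672, 0.527], [-0.48, -0.741, -0.47], [0.706, -0.008, -0.708]]
wrist_force: [-0.3, -0.4, -0.0]
gripper_width: 0.994
gripper_force: 0.0
time_s: 26.9
tcp_pos: [0.469, 0.2075, 0.0723]
ee_rot: [[0.522, -0.67, 0.527], [-0.478, -0.742, -0.47], [0.706, -0.006, -0.708]]
wrist_force: [-0.6, -0.4, 0.8]
gripper_width: 0.5
gripper_force: 29.9
(array([-1.9,  1.4,  1.2]), array([-0.003,  0.001, -0.005]))
[ 155.40663486   -1.30864774 -155.71469192]
```

```bash
python3 -m pendant '[[[35,0,-35],[0,0,0]],[[70,0,-70],[0,0,0]],[[105,0,-105],[0,0,0]],[[140,0,-140],[0,0,0]],[[156,0,-156],[0,0,0]],[[156,0,-156],[0,0,0]],[[156,0,-156],[0,0,0]]]' 0|head -2
python3 -m pendant '[[[0,0,0],[0,0.055,-0.74]],[[0,0,0],[0,0.055,-0.74]],[[0,0,0],[0,0.055,-0.74]],[[0,0,0],[0,0.055,-0.74]],[[0,0,0],[0,0.055,-0.74]],[[0,0,0],[0,0.11,-1.486]],[[0,0,0],[0,0.11,-1.486]],[[0,0,0],[0,0.11,-1.486]],[[0,0,0],[0,0.11,-1.486]],[[0,0,0],[0,0.11,-1.486]]]' 0|head -2
python3 -m pendant '[[[0,0,0],[0,0.07,-0.9]],[[0,0,0],[0,0.07,-0.9]],[[0,0,0],[0,0.07,-0.9]],[[0,0,0],[0,0.07,-0.9]],[[0,0,0],[0,0.07,-0.9]],[[0,0,0],[0,0.12,-1.49]],[[0,0,0],[0,0.12,-1.49]],[[0,0,0],[0,0.12,-1.49]],[[0,0,0],[0,0.12,-1.49]],[[0,0,0],[0,0.12,-1.49]]]' 0 | head -6
python3 - <<'E'
from h import *
p,Rt=place(.640,.0815,np.radians(-30),1,.245,-.037,45,.034); print(rel(p,Rt)); print(r.sense()['joints'].round(1))
E
```

```text
time_s: 27.6
tcp_pos: [0.4679, 0.206, 0.2923]
time_s: 28.6
tcp_pos: [0.4679, 0.2054, 0.2902]
time_s: 29.6
tcp_pos: [0.4678, 0.2053, 0.2901]
ee_rot: [[-0.428, 0.654, 0.623], [0.589, 0.725, -0.357], [-0.685, 0.215, -0.696]]
wrist_force: [0.5, -0.2, -1.5]
gripper_width: 0.503
gripper_force: 29.9
(array([-106.3,   10.5,  128.2]), array([ 0.005,  0.015, -0.301]))
[ 50.1   7.  -49.   68.  -49.7 118.9]
```

```bash
python3 -m pendant '[[[-27,3,32],[0,0,-0.15]],[[-53,5,64],[0,0.01,-0.3]],[[-80,8,96],[0,0.015,-0.301]],[[-106,10.5,128],[0,0.015,-0.301]],[[-106,10.5,128],[0,0.015,-0.301]],[[-106,10.5,128],[0,0.015,-0.301]],[[-106,10.5,128],[0,0.015,-0.301]]]' 0 | head -2
python3 - <<'E'
from h import *
p,Rt=place(.640,.0815,np.radians(-30),1,.245,-.037,45,.034); print(p,rel(p,Rt)); print(r.sense()['joints'].round(1))
T=cap('top'); n,l,st,ce=whites(T[0],170); u=pix(T,(.640,.0815,.249)); print(u)
for i in range(1,n):
    if np.hypot(*(ce[i]-u))<25 and st[i,4]>30: print(ce[i],st[i])
E
```

```text
time_s: 30.3
tcp_pos: [0.5992, 0.1055, 0.2768]
[0.60010875 0.10453122 0.27606245] (array([-0.4, -0.4,  1.5]), array([ 0.008,  0.001, -0.007]))
[ 23.3  13.  -44.   87.4 -34.3 139.4]
[251.09006148 185.78309755]
[250.63285024 184.86956522] [242 176  19  18 207]
```

```bash
python3 - <<'E'
from h import *
for f in(.245,.131):
    p,Rt=place(.640,.0815,np.radians(-43),1,f,-.037,45,.034); print(p,rel(p,Rt))
E
```

```text
[0.60631206 0.11291451 0.27606245] (array([-0.9,  9.5,  3. ]), array([0.169, 0.   , 0.154]))
[0.60631206 0.11291451 0.16206245] (array([79.8,  8.2, 83.5]), array([0.169, 0.   , 0.154]))
```

```bash
python3 -m pendant '[[[0,5,1],[0.08,0,0.08]],[[-1,9.5,3],[0.169,0,0.154]],[[-1,9.5,3],[0.169,0,0.154]],[[20,9,23],[0.169,0,0.154]],[[40,9,43],[0.169,0,0.154]],[[55,8.5,58],[0.169,0,0.154]],[[65,8.2,68],[0.169,0,0.154]],[[73,8.2,77],[0.169,0,0.154]],[[73,8.2,77],[0.169,0,0.154]],[[73,8.2,77],[0.169,0,0.154]]]' 0
python3 - <<'E'
from h import *
p,Rt=place(.640,.0815,np.radians(-43),1,.131,-.037,45,.034); print(rel(p,Rt),r.sense()['joints'].round(1))
E
```

```text
time_s: 31.35
tcp_pos: [0.6071, 0.1124, 0.1731]
ee_rot: [[-0.516, 0.682, 0.519], [0.483, 0.732, -0.481], [-0.708, 0.002, -0.706]]
wrist_force: [-0.2, 0.0, -1.6]
gripper_width: 0.5
gripper_force: 29.9
(array([ 8.5, -0.2,  7.2]), array([ 0.002,  0.001, -0.001])) [ 25.4  24.3 -44.4  89.  -41.1 120.7]
```

```bash
python3 -m pendant '[[[4,0,4],[0,0,0]],[[8,0,7],[0,0,0]],[[8,0,7],[0,0,0]],[[8,0,7],[0,0,0]]]' 0 | sed -n 2,4p
python3 -m pendant '[[[0,0,0],[0,0,0]],[[0,0,0],[0,0,0]],[[0,0,0],[0,0,0]],[[0,0,0],[0,0,0]],[[0,0,0],[0,0,0]],[[0,0,0],[0,0,0]]]' 1 | sed -n 2,6p
python3 -m pendant '[[[0,0,-30],[0,0,0]],[[0,0,-70],[0,0,0]],[[-40,0,-110],[0,0,0]],[[-80,0,-150],[0,0,0]],[[-100,0,-170],[0,0,0]],[[-100,0,-170],[0,0,0]]]' 1 | sed -n 2,6p
python3 - <<'E'
from h import *
print(r.sense()['joints'].round(1))
S=cap('side');T=cap('top')
a=cv2.resize(S[0][150:350,180:380],(400,400)); b=cv2.resize(T[0][130:280,260:410],(400,400))
save(np.hstack([a,b]),'p5.png')
n,l,st,ce=whites(T[0],170)
for p in((.6225,.2795),(.631,.18),(.64,.0815)):
    u=pix(T,(*p,.129)); print(u.round(1),[(ce[i].round(1),st[i,4]) for i in range(1,n) if np.hypot(*(ce[i]-u))<15 and st[i,4]>30])
E
```

```text
tcp_pos: [0.6071, 0.1127, 0.1623]
ee_rot: [[-0.515, 0.683, 0.519], [0.484, 0.731, -0.482], [-0.708, 0.003, -0.706]]
wrist_force: [0.7, -0.1, -1.5]
tcp_pos: [0.6072, 0.1127, 0.1624]
ee_rot: [[-0.514, 0.683, 0.519], [0.484, 0.73, -0.482], [-0.708, 0.003, -0.706]]
wrist_force: [0.4, 0.6, 0.3]
gripper_width: 0.948
gripper_force: 0.0
tcp_pos: [0.5715, 0.1483, 0.3602]
ee_rot: [[-0.508, 0.682, 0.527], [0.488, 0.731, -0.476], [-0.71, 0.016, -0.704]]
wrist_force: [0.3, 0.6, 0.4]
gripper_width: 0.998
gripper_force: 0.0
[ 39.9  11.2 -31.7  57.4 -56.5 149.3]
[190.5 201.2] [(array([185.4, 202. ]), np.int32(45))]
[222.2 198.3] [(array([226.7, 193.9]), np.int32(33))]
[253.6 195.2] [(array([253.7, 194.2]), np.int32(182))]
```

View pics/p5.png

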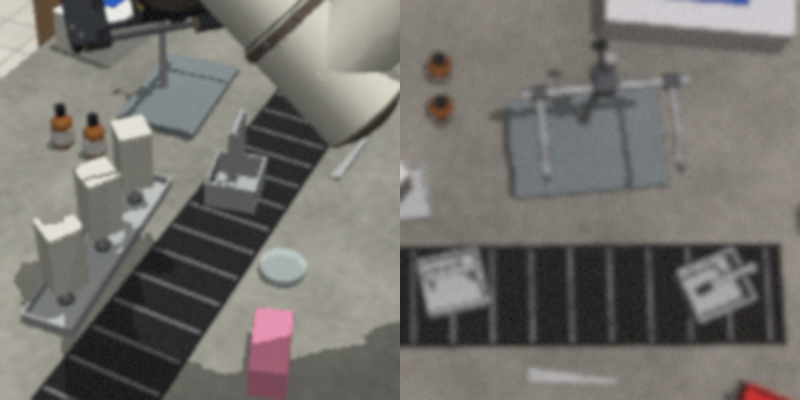

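All three jars hang mouth down (side px (58,255), (97,200) and (132,150)). The baskets are at top px (452,285) and (717,285) in the crop. Next I'll hover over basket 1 with the tool down.

```bash
python3 - <<'E'
from h import *
p,Rt=pick(.50,-.003,np.radians(9),1,0,89.9,.123,back=.16); print(p,rel(p,Rt))
E
```

```text
[ 0.49963627 -0.00305761  0.33399968] (array([ -22.1, -157.5,   49.4]), array([0.87 , 0.42 , 2.093]))
```

```bash
python3 -m pendant '[[[0,0,-30],[0.435,0.21,1.05]],[[0,0,-30],[0.435,0.21,1.05]],[[0,0,-30],[0.435,0.21,1.05]],[[0,0,-30],[0.435,0.21,1.05]],[[0,0,-30],[0.435,0.21,1.05]],[[0,0,-30],[0.435,0.21,1.05]],[[0,0,-30],[0.435,0.21,1.05]],[[0,0,-30],[0.435,0.21,1.05]]]' 1 | sed -n 2p
python3 - <<'E'
from h import *
p,Rt=pick(.50,-.003,np.radians(9),1,0,89.9,.123,back=.16); print(p,rel(p,Rt),r.sense()['joints'].round(1))
E
```

```text
tcp_pos: [0.5549, 0.1603, 0.372]
[ 0.49963627 -0.00305761  0.33399968] (array([-145.5,  -12.7,   99.3]), array([0.433, 0.215, 1.038])) [ 40.6  16.9  -7.7  23.7 -79.3 111.6]
```

```bash
python3 -m pendant '[[[-36,-3,25],[0.433,0.215,1.038]],[[-72,-6,50],[0.433,0.215,1.038]],[[-108,-9,75],[0.433,0.215,1.038]],[[-145,-13,99],[0.433,0.215,1.038]],[[-145,-13,99],[0.433,0.215,1.038]],[[-145,-13,99],[0.433,0.215,1.038]],[[-145,-13,99],[0.433,0.215,1.038]],[[-145,-13,99],[0.433,0.215,1.038]],[[-145,-13,99],[0.433,0.215,1.038]]]' 1 | sed -n 2p
python3 - <<'E'
from h import *
import pickle
print(r.sense()['joints'].round(1))
w=cap('wrist'); T=cap('top'); S=cap('side'); pickle.dump((w,T,S),open('b.pkl','wb'))
a=w[0][:300]; b=cv2.resize(T[0][205:260,260:408],(560,208),interpolation=cv2.INTER_CUBIC)  # 3.784x
c=cv2.resize(S[0][140:250,265:365],(240,264),interpolation=cv2.INTER_CUBIC) #2.4
d=cv2.resize(T[0][145:215,290:400],(240,153),interpolation=cv2.INTER_CUBIC) #2.18
left=np.vstack([a,b]); right=np.vstack([c,d,np.zeros((508-417,240,3),np.uint8)])
save(np.hstack([left,right]),'b1.png')
E
```

```text
tcp_pos: [0.4999, -0.0035, 0.3345]
[ 18.2   8.  -12.6   0.  -69.3  81. ]
```

View pics/b1.png

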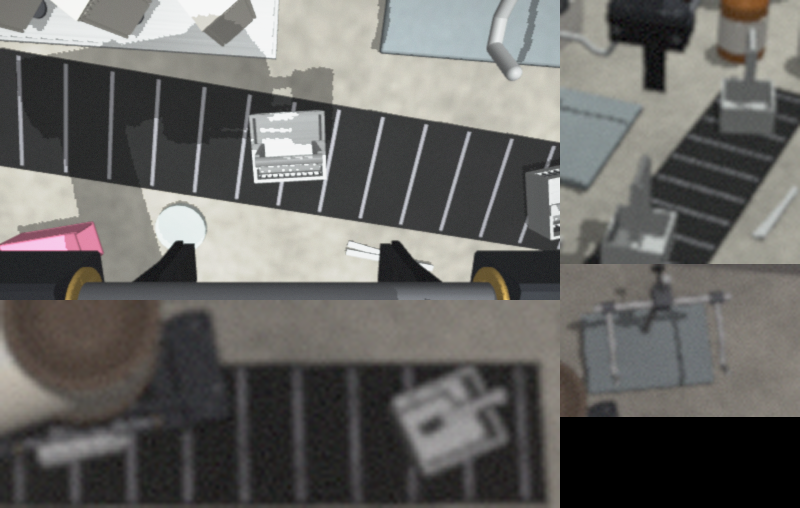

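The wrist part shows basket 1's tray quad at (250,118), (324,112), (326,178) and (255,182), and the hook 2 tip at (512,72). The top crop shows the hook tips at (614,377) and (723,370).

```bash
cat > e.py <<'E'
from h import *
import pickle
w,T,S=pickle.load(open('b.pkl','rb'))
q=np.array([world(w,u,.042)[:2] for u in((250,118),(324,112),(326,178),(255,182))]); print(q.round(4))
c=q.mean(0); print('c',c.round(4),'edges',[np.linalg.norm(q[i]-q[i-1]).round(4) for i in range(4)])
e=q[1]-q[0]+q[2]-q[3]; hd=np.arctan2(e[1],e[0]); print('bar heading',np.degrees(hd))
d=np.array([np.cos(hd),np.sin(hd)])
for s in(-.026,.026): print('bar end pix',pix(w,[*(c+s*d),.123]).round(1), 'top',((pix(T,[*(c+s*d),.123])-(260,205))*3.784+(0,300)).round(),'side',((pix(S,[*(c+s*d),.123])-(265,140))*2.4+(560,0)).round())
for u in((614.8-300,196.8),(364.8,193.6)): pass
for n,u in(('h2',(314.8,196.8)),('h1',(364.8,193.6))): print(n,'tip',world(T,u,.215).round(4))
print('h2 wrist',world(w,(512,72),.22).round(4), world(w,(505,55),.2).round(4))
x=(w[0][100:200,240:340]); gray=cv2.cvtColor(x,cv2.COLOR_RGB2GRAY); print(gray[30:85:2,15:85:6])
# predicted hooks from crossrod
for n,p in(('h2',(.7133,-.1005)),('h1',(.7269,-.2488))):
    p=np.array(p); f=np.array([.996,.087]); print(n,'seat',p-.088*f)
E
python3 e.py
```

```text
[[ 0.5492  0.0418]
 [ 0.567  -0.0314]
 [ 0.5004 -0.0462]
 [ 0.4841  0.0277]]
c [ 0.5252 -0.002 ] edges [np.float64(0.0666), np.float64(0.0753), np.float64(0.0682), np.float64(0.0756)]
bar heading -76.92668036168128
bar end pix [258.  162.8] top [ 47. 407.] side [637. 183.]
bar end pix [320.6 158.6] top [108. 393.] side [647. 156.]
h2 tip [ 0.6138 -0.1036  0.215 ]
h1 tip [ 0.6222 -0.251   0.215 ]
h2 wrist [ 0.606  -0.1078  0.22  ] [ 0.6174 -0.112   0.2   ]
[[103 245 245 246 244 245 229 184 182 182 185 140]
 [102 212 191 219 191 204 189 185 185 186 183 127]
 [100 189 189 189 185 187 184 184 184 183 182 128]
 [ 99 190 187 188 189 186 187 186 186 185 183 128]
 [101 190 241 200 203 240 188 181 180 179 180 128]
 [101 194 245 244 245 245 231 182 185 183 161 150]
 [ 99 194 245 246 246 246 245 182 180 180 115 177]
 [165 131 245 245 245 245 245 241 194 240 102 181]
 [186 102 245 245 245 245 245 245 245 245 100 180]
 [187 102 245 245 245 245 245 246 246 246  99 166]
 [237  99 245 245 245 245 245 245 245 246  97 139]
 [224  92 244 245 245 245 246 246 246 246  96 173]
 [169  95 246 246 245 245 244 235 224 203 126 147]
 [186  98 222 204 176 187 157 195 169 213 161 169]
 [157 148 156 159 161 181 171 190 179 204 187 185]
 [176 171 174 182 185 184 183 180 176 171 168 166]
 [191 182 177 172 171 165 163 159 157 154 151 146]
 [187 158 157 155 152 154 169 187 158 174 214 173]
 [189 171 161 211 216 194 213 180 180 180 182 128]
 [243 189 184 184 186 184 187 193 181 187 179 111]
 [244 192 191 182 177 182 221 205 159 147 137 110]
 [244 195 162 147 139 135 142 167 214 234 238 138]
 [244 137 193 217 216 220 230 228 216 192 173 100]
 [243 154 157 172 156 130 124 122 124 137 177 219]
 [244 113 121 134 176 216 236 239 242 244 244 243]
 [244 238 242 244 243 242 229 211 172 145 118  86]
 [221 211 173 144 142  83  69  66  59  59  61  60]
 [ 71  66  59  58 133  60  59  60  57  59  62  68]]
h2 seat [ 0.625652 -0.108156]
h1 seat [ 0.639252 -0.256456]
```

```bash
python3 - <<'E'
from h import *
import pickle
w,T,S=pickle.load(open('b.pkl','rb'))
for u,z in(((491,42),.193),((509,70),.222),((502,3),.213)): print(world(w,u,z).round(4))
f=np.array([.996,.087]);l=np.array([-.087,.996])
for s in(np.array([.626,-.108]),np.array([.633,-.106]),np.array([.640,-.104])):
    print(s,[pix(w,[*(s+a*f),z]).round() for a,z in((-.024,.223),(-.012,.195),(0,.193),(.012,.2),(.02,.213),(.05,.213))])
    print('   top',[pix(T,[*(s+a*f),z]).round(1) for a,z in((-.024,.223),(0,.193),(.05,.213),(.088,.205))])
g=cv2.cvtColor(w[0],cv2.COLOR_RGB2GRAY)
for y in range(0,84,4): print(y,''.join('%4d'%v for v in g[y,476:528:3]))
E
```

```text
[ 0.6243 -0.1054  0.193 ]
[ 0.6064 -0.1049  0.222 ]
[ 0.639  -0.0956  0.213 ]
[ 0.626 -0.108] [array([517.,  80.]), array([493.,  61.]), array([496.,  40.]), array([508.,  15.]), array([526.,  -8.]), array([541., -75.])]
   top [array([317.3, 200.1]), array([315.6, 194.4]), array([314.3, 176.6]), array([312.7, 165.1])]
[ 0.633 -0.106] [array([518.,  65.]), array([494.,  48.]), array([497.,  26.]), array([508.,   0.]), array([527., -24.]), array([542., -92.])]
   top [array([316.6, 197.7]), array([314.9, 192.2]), array([313.5, 174.3]), array([311.9, 162.9])]
[ 0.64  -0.104] [array([518.,  51.]), array([494.,  34.]), array([497.,  12.]), array([509., -15.]), array([528., -40.]), array([ 543., -110.])]
   top [array([315.9, 195.4]), array([314.1, 189.9]), array([312.8, 172. ]), array([311.2, 160.7])]
0  176 173 174 178 175 174 173 172 141 114 160 186 198 193 170 173 174 171
4  176 176 177 177 176 176 175 174 102 150 182 196 201 176 174 174 174 173
8  177 178 176 177 178 177 177 109 134 172 194 201 184 174 172 171 174 173
12  181 179 177 177 178 177 148 117 162 191 200 195 174 173 174 17
[... 601 characters left out ...]
 180 182 132 116
48  185 185 183 181  88 104 124 141 151 160 178 183 181 179 179 140 119 118
52  186 186 185 185 112  91 101 123 140 152 158 180 183 181 177 117 121 159
56  188 185 186 184 181 111  90 102 124 140 152 158 176 181 150 119 123 184
60  114 118 113 134 143 151  95  90 103 122 139 149 158 164 118 122 161 180
64  194 186 190 192 192 190 190  97  89 105 121 140 149 156 132 112 112 115
68  190 187 189 191 191 188 187 182  94  92 106 126 174 202 213 189 194 193
72  189 189 191 191 190 188 189 190 190  91  99 160 206 233 228 215 200 198
76  189 189 188 190 194 191 194 197 199 191 105 159 198 216 217 196 198 199
80  191 192 192 193 192 199 197 202 200 198 188 148 152 180 197 199 199 198
```

Hook 2's seat fits (0.6295, −0.1045), so hook 1's is about (0.6425, −0.254). Now I'll pick basket 1 across its straps.

```bash
python3 - <<'E'
from h import *
a=(.525,-.002,np.radians(13),1,0,89.9,.117)
for b in(.08,0): print(rel(*pick(*a,back=b)))
E
```

```text
(array([24.3,  3.5, 86.9]), array([ 0.001,  0.   , -0.062]))
(array([ 24.3,   3.4, 166.9]), array([ 0.001,  0.   , -0.062]))
```

```bash
python3 -m pendant '[[[12,2,30],[0,0,-0.062]],[[24,3.5,60],[0,0,-0.062]],[[24,3.5,87],[0,0,-0.062]],[[24,3.5,110],[0,0,-0.062]],[[24,3.5,135],[0,0,-0.062]],[[24,3.5,155],[0,0,-0.062]],[[24,3.5,167],[0,0,-0.062]],[[24,3.5,167],[0,0,-0.062]],[[24,3.5,167],[0,0,-0.062]]]' 1
python3 -m pendant '[[[0,0,0],[0,0,0]],[[0,0,0],[0,0,0]],[[0,0,0],[0,0,0]],[[0,0,0],[0,0,0]],[[0,0,0],[0,0,0]],[[0,0,0],[0,0,0]]]' 0
python3 - <<'E'
from h import *
a=(.525,-.002,np.radians(13),1,0,89.9,.117)
print(rel(*pick(*a)))
E
```

```text
time_s: 35.8
tcp_pos: [0.5259, -0.0014, 0.1695]
ee_rot: [[0.974, 0.225, 0.005], [0.225, -0.974, 0.001], [0.005, 0.0, -1.0]]
wrist_force: [0.1, 0.9, 0.6]
gripper_width: 1.002
gripper_force: 0.0
time_s: 36.4
tcp_pos: [0.5256, -0.0016, 0.1694]
ee_rot: [[0.975, 0.224, 0.005], [0.224, -0.975, 0.001], [0.005, -0.0, -1.0]]
wrist_force: [0.1, 0.8, 1.2]
gripper_width: 0.643
gripper_force: 30.0
(array([-0.8,  0.3,  1.4]), array([-0.   , -0.003, -0.001]))
```

```bash
python3 -m pendant '[[[0,0,-40],[0,0,0]],[[0,0,-85],[0,0,0]],[[0,0,-127],[0,0,0]],[[0,0,-127],[0,0,0]],[[0,0,-127],[0,0,0]]]' 0
python3 - <<'E'
from h import *
f=np.array([.996,.0906,0])
for b in(.06,0):
    p,Rt=pick(.6295,-.1045,np.radians(5.2),1,0,89.9,.245); print(rel(p-b*f,Rt))
E
```

```text
time_s: 36.9
tcp_pos: [0.5246, -0.0017, 0.2964]
ee_rot: [[0.975, 0.223, 0.005], [0.223, -0.975, 0.002], [0.005, -0.001, -1.0]]
wrist_force: [-0.6, 0.3, -2.5]
gripper_width: 0.641
gripper_force: 30.0
(array([ 19.8, 115.6,   0.4]), array([-0.002, -0.004,  0.134]))
(array([ 79.3, 123.6,   0.7]), array([-0.002, -0.004,  0.134]))
```

```bash
python3 -m pendant '[[[5,40,0],[0,0,0.06]],[[10,80,0],[0,0,0.134]],[[20,115,0],[0,0,0.134]],[[20,115.6,0],[0,0,0.134]],[[40,118,0],[0,0,0.134]],[[60,121,0],[0,0,0.134]],[[79,123.6,0],[0,0,0.134]],[[79,123.6,0],[0,0,0.134]],[[79,123.6,0],[0,0,0.134]]]' 0
python3 - <<'E'
from h import *
p,Rt=pick(.6295,-.1045,np.radians(5.2),1,0,89.9,.199); print(rel(p,Rt))
w=cap('wrist');T=cap('top');S=cap('side')
b=cv2.resize(T[0][140:240,270:395],(400,320),interpolation=cv2.INTER_CUBIC)
c=cv2.resize(S[0][60:160,240:340],(320,320),interpolation=cv2.INTER_CUBIC)
a=w[0][:260]; a=np.hstack([a,np.zeros((260,160,3),np.uint8)])
save(np.vstack([a,np.hstack([b,c])]),'hk.png')
import pickle; pickle.dump((w,T,S),open('hk.pkl','wb'))
E
```

```text
time_s: 37.8
tcp_pos: [0.6286, -0.1041, 0.294]
ee_rot: [[0.996, 0.091, -0.001], [0.091, -0.996, 0.001], [-0.001, -0.001, -1.0]]
wrist_force: [-0.5, -0.1, -1.5]
gripper_width: 0.642
gripper_force: 30.0
(array([ 0.8,  0.6, 44. ]), array([-0.001,  0.003,  0.001]))
```

```bash
python3 -m pendant '[[[1,0.5,10],[0,0,0]],[[1,0.5,18],[0,0,0]],[[1,0.5,24],[0,0,0]],[[1,0.5,30],[0,0,0]],[[1,0.5,30],[0,0,0]]]' 0 | sed -n '2p;4p'
python3 -m pendant '[[[0,0,4],[0,0,0]],[[0,0,8],[0,0,0]],[[0,0,8],[0,0,0]],[[0,0,8],[0,0,0]]]' 0| sed -n '2p;4p'
python3 -m pendant '[[[0,0,3],[0,0,0]],[[0,0,6],[0,0,0]],[[0,0,6],[0,0,0]],[[0,0,6],[0,0,0]]]' 0| sed -n '2p;4p'
```

```text
tcp_pos: [0.6302, -0.1049, 0.2651]
wrist_force: [-0.4, 0.4, -1.9]
tcp_pos: [0.6308, -0.1049, 0.2585]
wrist_force: [0.4, -0.3, -1.8]
tcp_pos: [0.6308, -0.105, 0.2524]
wrist_force: [-0.1, 0.2, -3.1]
```

```bash
python3 -m pendant '[[[0,0,3],[0,0,0]],[[0,0,4],[0,0,0]],[[0,0,4],[0,0,0]]]' 0| sed -n '2p;4p'
python3 -m pendant '[[[0,0,2],[0,0,0]],[[0,0,3],[0,0,0]],[[0,0,3],[0,0,0]]]' 0| sed -n '2p;4p'
```

```text
tcp_pos: [0.6307, -0.1049, 0.2482]
wrist_force: [0.3, 0.2, -1.9]
tcp_pos: [0.6311, -0.105, 0.2467]
wrist_force: [-1.8, 0.6, 3.1]
```

Contact came at the expected seat height. Release, rise and check numerically.

```bash
python3 -m pendant '[[[0,0,0],[0,0,0]],[[0,0,0],[0,0,0]],[[0,0,0],[0,0,0]],[[0,0,0],[0,0,0]],[[0,0,0],[0,0,0]]]' 1| sed -n '2p;4,5p'
python3 -m pendant '[[[0,0,-20],[0,0,0]],[[0,0,-50],[0,0,0]],[[0,0,-90],[0,0,0]],[[-40,20,-110],[0,0,0]],[[-80,60,-110],[0,0,0]],[[-120,100,-110],[0,0,0]],[[-130,140,-110],[0,0,0]],[[-130,170,-110],[0,0,0]],[[-130,170,-110],[0,0,0]]]' 1| sed -n '2p;4p'
python3 - <<'E'
from h import *
import pickle
p,Rt=pick(.505,-.335,np.radians(25),1,0,89.9,.123,back=.14); print(rel(p,Rt),r.sense()['joints'].round(1))
T=cap('top');S=cap('side');T0=pickle.load(open('b.pkl','rb'))[1]
print([ (pix(T,q).round(),pix(S,q).round()) for q in((.63,-.105,.201),(.63,-.105,.08),(.525,-.002,.03),(.515,-.335,.04))])
E
```

```text
tcp_pos: [0.6308, -0.105, 0.2453]
wrist_force: [-0.3, -0.1, 0.1]
gripper_width: 0.968
tcp_pos: [0.5156, -0.2894, 0.3546]
wrist_force: [0.0, 0.1, -0.6]
(array([-15. ,  44.6,  40.5]), array([ 0.001, -0.002, -0.35 ])) [-1.370e+01  1.660e+01  1.400e+00 -1.000e-01 -7.460e+01  1.086e+02]
[(array([315., 193.]), array([282., 159.])), (array([312., 201.]), array([282., 194.])), (array([280., 235.]), array([298., 238.])), (array([381., 237.]), array([345., 178.]))]
```

```bash
python3 -m pendant '[[[-15,44,20],[0,0,-0.35]],[[-15,44,40],[0,0,-0.35]],[[-15,44,40],[0,0,-0.35]],[[-15,44,40],[0,0,-0.35]],[[-15,44,40],[0,0,-0.35]]]' 1| sed -n '2p;4p'
python3 - <<'E'
from h import *
import pickle
w=cap('wrist');T=cap('top');S=cap('side');pickle.dump((w,T,S),open('b2.pkl','wb'))
a=np.hstack([w[0][:280],cv2.resize(S[0][130:230,240:300],(168,280))])
e=cv2.resize(w[0][60:240,190:390],(355,320)); f=cv2.resize(T[0][150:250,280:400],(373,311)); 
f=np.vstack([f,np.zeros((9,373,3),np.uint8)])
save(np.vstack([a,np.hstack([e,f])]),'b2.png')
print([pix(w,q).round() for q in((.515,-.335,.042),(.515,-.335,.123))])
E
```

```text
tcp_pos: [0.5063, -0.3305, 0.3153]
wrist_force: [-0.1, -0.4, 0.6]
[array([294., 171.]), array([296., 189.])]
```

View pics/b2.png

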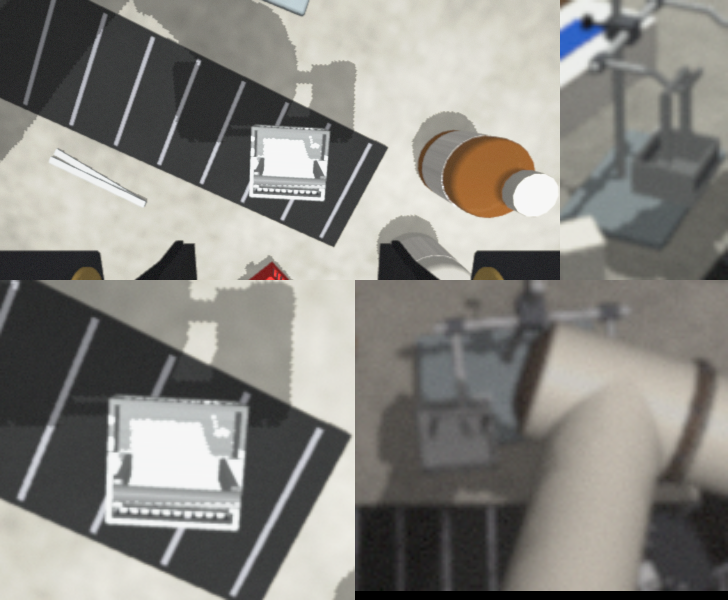

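The side crop shows basket 1 hanging on hook 2. The wrist view shows basket 2's tray at (251,126), (330,129), (324,201) and (250,198), with the bar at about (253,177)–(326,181).

```bash
python3 - <<'E'
from h import *
import pickle
w,T,S=pickle.load(open('b2.pkl','rb'))
q=np.array([world(w,u,.042)[:2] for u in((250.8,125.8),(330,128.7),(324.5,200.7),(249.7,198.4))])
c=q.mean(0); e=q[1]-q[0]+q[2]-q[3]; hd=np.arctan2(e[1],e[0]); print(q.round(3),c.round(4),np.degrees(hd))
d=np.array([np.cos(hd),np.sin(hd)])
print([pix(w,[*(c+s*d),.123]).round(1) for s in(-.026,.026)], world(w,(289.6,179),.123).round(4))
print('bottles',world(w,(540,195),.15).round(3),world(w,(500,180),.11).round(3))
T0=pickle.load(open('d.pkl','rb'))['top']
for u in((612,300),(628,352)): print(world(T0,np.array(u)/1.42,.14).round(3))
for yaw in(np.degrees(hd)+90,):
  for b in(.06,0): print(rel(*pick(*c,np.radians(yaw),1,0,89.9,.117,back=b)))
E
```

```text
[[ 0.537 -0.278]
 [ 0.568 -0.349]
 [ 0.5   -0.377]
 [ 0.47  -0.307]] [ 0.5188 -0.3278] -66.68979329821111
[array([256.5, 180.3]), array([322.4, 182.5])] [ 0.5206 -0.3271  0.123 ]
bottles [ 0.592 -0.493  0.15 ] [ 0.591 -0.486  0.11 ]
[ 0.582 -0.469  0.14 ]
[ 0.468 -0.495  0.14 ]
(array([12.1,  2.6, 87.6]), array([ 0.002, -0.004,  0.035]))
(array([ 11.9,   2.5, 147.6]), array([ 0.002, -0.004,  0.035]))
```

```bash
python3 -m pendant '[[[12,2,30],[0,0,0.035]],[[13,2,60],[0,0,0.035]],[[13,2,90],[0,0,0.035]],[[13,2,120],[0,0,0.035]],[[13,2,138],[0,0,0.035]],[[13,2,147.5],[0,0,0.035]],[[13,2,147.5],[0,0,0.035]],[[13,2,147.5],[0,0,0.035]]]' 1| sed -n '2,5p'
python3 -m pendant '[[[0,0,0],[0,0,0]],[[0,0,0],[0,0,0]],[[0,0,0],[0,0,0]],[[0,0,0],[0,0,0]],[[0,0,0],[0,0,0]],[[0,0,0],[0,0,0]]]' 0| sed -n '2,6p'
python3 -m pendant '[[[0,0,-40],[0,0,0]],[[0,0,-85],[0,0,0]],[[0,0,-127],[0,0,0]],[[0,0,-127],[0,0,0]],[[0,0,-127],[0,0,0]]]' 0| sed -n '2,6p'
python3 - <<'E'
from h import *
f=np.array([.996,.0906,0])
for b in(.07,0):
    p,Rt=pick(.6425,-.254,np.radians(5.2),1,0,89.9,.245); print(p,rel(p-b*f,Rt))
E
```

```text
tcp_pos: [0.5197, -0.3276, 0.1685]
ee_rot: [[0.918, 0.396, 0.006], [0.396, -0.918, -0.0], [0.006, 0.002, -1.0]]
wrist_force: [0.1, 0.3, -0.1]
gripper_width: 1.0
tcp_pos: [0.5189, -0.3274, 0.1675]
ee_rot: [[0.919, 0.395, 0.004], [0.395, -0.919, 0.001], [0.004, 0.001, -1.0]]
wrist_force: [-0.8, 1.1, 2.3]
gripper_width: 0.641
gripper_force: 29.9
tcp_pos: [0.5182, -0.3273, 0.2947]
ee_rot: [[0.919, 0.395, 0.006], [0.395, -0.919, 0.002], [0.006, 0.001, -1.0]]
wrist_force: [-0.6, 0.1, -1.9]
gripper_width: 0.639
gripper_force: 29.9
[ 0.64241135 -0.25400807  0.29599992] (array([ 76.5, -40. ,  -0.8]), array([-0.   , -0.004,  0.315]))
[ 0.64241135 -0.25400807  0.29599992] (array([143. , -18.3,  -0.4]), array([-0.   , -0.004,  0.315]))
```

```bash
python3 -m pendant '[[[25,-14,-5],[0,0,0.15]],[[50,-28,-5],[0,0,0.3]],[[76,-40,-5],[0,0,0.315]],[[76,-40,-5],[0,0,0.315]],[[98,-33,-5],[0,0,0.315]],[[120,-26,-5],[0,0,0.315]],[[141.5,-18.3,-5],[0,0,0.315]],[[141.5,-18.3,-5],[0,0,0.315]],[[141.5,-18.3,-5],[0,0,0.315]]]' 0| sed -n '2,4p'
python3 -m pendant '[[[0,0,10],[0,0,0]],[[0,0,20],[0,0,0]],[[0,0,28],[0,0,0]],[[0,0,35],[0,0,0]],[[0,0,35],[0,0,0]]]' 0 | sed -n '2p;4p'
python3 -m pendant '[[[0,0,4],[0,0,0]],[[0,0,8],[0,0,0]],[[0,0,8],[0,0,0]],[[0,0,8],[0,0,0]]]' 0| sed -n '2p;4p'
```

```text
tcp_pos: [0.6403, -0.2549, 0.2971]
ee_rot: [[0.996, 0.091, -0.001], [0.091, -0.996, 0.002], [-0.001, -0.002, -1.0]]
wrist_force: [-0.9, -0.0, -1.5]
tcp_pos: [0.6405, -0.2546, 0.2632]
wrist_force: [0.4, 0.1, -2.1]
tcp_pos: [0.6413, -0.2548, 0.257]
wrist_force: [0.6, -0.8, -1.4]
```

```bash
python3 -m pendant '[[[0,0,3],[0,0,0]],[[0,0,7],[0,0,0]],[[0,0,7],[0,0,0]],[[0,0,7],[0,0,0]]]' 0| sed -n '2p;4p'
python3 -m pendant '[[[0,0,2],[0,0,0]],[[0,0,4],[0,0,0]],[[0,0,4],[0,0,0]]]' 0| sed -n '2p;4p'
```

```text
tcp_pos: [0.6412, -0.2548, 0.2497]
wrist_force: [0.3, -0.4, -1.7]
tcp_pos: [0.6411, -0.2547, 0.2455]
wrist_force: [-0.2, -0.8, -2.0]
```

```bash
python3 -m pendant '[[[0,0,1],[0,0,0]],[[0,0,2.5],[0,0,0]],[[0,0,2.5],[0,0,0]]]' 0| sed -n '2p;4p'
```

```text
tcp_pos: [0.6414, -0.2549, 0.2448]
wrist_force: [-2.5, 1.1, 3.2]
```

Seated at the expected height. Release, back off and check.

```bash
python3 -m pendant '[[[0,0,0],[0,0,0]],[[0,0,0],[0,0,0]],[[0,0,0],[0,0,0]],[[0,0,0],[0,0,0]],[[0,0,0],[0,0,0]]]' 1| sed -n '2p;4,5p'
python3 -m pendant '[[[0,0,-20],[0,0,0]],[[0,0,-50],[0,0,0]],[[0,0,-90],[0,0,0]],[[-40,0,-120],[0,0,0]],[[-90,0,-130],[0,0,0]],[[-140,0,-130],[0,0,0]],[[-190,0,-130],[0,0,0]],[[-230,0,-130],[0,0,0]],[[-230,0,-130],[0,0,0]],[[-230,0,-130],[0,0,0]]]' 1| sed -n '1,2p;4p'
python3 - <<'E'
from h import *
import pickle
T=cap('top');S=cap('side');w=cap('wrist')
d=pickle.load(open('d.pkl','rb')); pickle.dump((T,S,w),open('f.pkl','wb'))
def g(f):return cv2.cvtColor(f,cv2.COLOR_RGB2GRAY).astype(int)
# difference to the start picture (side): blobs changed
m=(abs(g(S[0])-g(d['side'][0]))>25).astype(np.uint8); n,l,st,ce=cv2.connectedComponentsWithStats(m)
for i in range(1,n):
    if st[i,4]>60: print(st[i],ce[i].round())
for nm,s in(('h2',(.6295,-.1045)),('h1',(.6425,-.254))):
    print(nm,pix(S,[*s,.201]).round(),pix(S,[*s,.1]).round(), pix(S,[s[0]-.035,s[1],.08]).round())
for nm,c in(('old b1',(.525,-.002,.03)),('old b2',(.519,-.328,.03))):
    u=pix(S,c).round().astype(int); print(nm,u,g(S[0])[u[1]-8:u[1]+9:4,u[0]-8:u[0]+9:4].tolist())
E
```

```text
tcp_pos: [0.6413, -0.2548, 0.2431]
wrist_force: [0.8, -0.2, 0.4]
gripper_width: 0.972
time_s: 48.2
tcp_pos: [0.4112, -0.2761, 0.3733]
wrist_force: [0.7, 0.2, 0.3]
[ 326    0   46   37 1329] [347.  18.]
[366   0  33   6  95] [382.   1.]
[460   0  16  24 121] [465.  13.]
[  333     0   227   363 19421] [474. 169.]
[ 361   23   49  103 2608] [385.  70.]
[548  44  12  21 179] [555.  53.]
[ 179  138  204  139 8930] [278. 225.]
[384 160  31  45 655] [400. 188.]
[331 175  24  22 382] [343. 186.]
[ 530  202   30  129 1687] [550. 282.]
[496 224  34  33 742] [514. 238.]
[219 252   8  11  61] [222. 257.]
[259 254  29  41 777] [273. 274.]
[222 261   7  13  63] [225. 268.]
[ 456  261   86   66 2660] [495. 296.]
[352 263  50  31 282] [375. 276.]
[481 281  29  22 188] [496. 292.]
[441 289  16  22 214] [449. 299.]
[ 220  301   46   35 1121] [243. 319.]
[  224   312   336   108 13149] [400. 382.]
[ 163  334   80   84 2699] [203. 373.]
[206 344  20  11  68] [215. 349.]
h2 [282. 159.] [282. 189.] [292. 198.]
h1 [300. 136.] [300. 164.] [310. 172.]
old b1 [298 238] [[58, 32, 32, 36, 32], [34, 38, 57, 62, 38], [33, 34, 27, 25, 31], [53, 31, 31, 32, 29], [29, 39, 56, 49, 31]]
old b2 [343 181] [[115, 71, 123, 164, 173], [41, 48, 70, 78, 62], [58, 47, 45, 46, 39], [41, 55, 79, 80, 51], [41, 46, 39, 45, 45]]
```

```bash
python3 - <<'E'
from h import *
import pickle
T,S,w=pickle.load(open('f.pkl','rb')); d=pickle.load(open('d.pkl','rb')); t0=pickle.load(open('b.pkl','rb'))[2]
def hull(c,pts):
    h=cv2.convexHull(np.array([pix(c,q) for q in pts],np.float32)); b=np.zeros(S[0].shape[:2],np.uint8); cv2.fillConvexPoly(b,h.round().astype(np.int32),1); return b
def box(x,y,yaw,a,b,z0,z1):
    c,s=np.cos(yaw),np.sin(yaw); return [[x+i*c-j*s,y+i*s+j*c,z] for i in(-a,a) for j in(-b,b) for z in(z0,z1)]
g=lambda f:cv2.cvtColor(f,cv2.COLOR_RGB2GRAY).astype(int)
for n,c,P in(('side',S,d['side']),('top',T,d['top'])):
    df=abs(g(c[0])-g(P[0]))>12
    for nm,s in(('h2',(.6295,-.1045)),('h1',(.6425,-.254))):
        m=hull(c,box(*s,.091,.035,.038,.08,.12))
        print(n,nm,m.sum(),'changed',df[m>0].mean().round(2),'mean/std',g(c[0])[m>0].mean().round(),g(c[0])[m>0].std().round())
        # shift scores: where does changed mask fit best
        sc={(dx,dy,dz):df[hull(c,box(s[0]+dx,s[1]+dy,.091,.035,.038,.08+dz,.12+dz))>0].mean().round(2) for dx,dy,dz in((0,0,0),(-.04,0,0),(.04,0,0),(0,.05,0),(0,-.05,0),(0,0,-.04),(0,0,.04))}; print(sc)
    for nm,p in(('p1',(.6225,.2795,-.52)),('p2',(.631,.18,-.52)),('p3',(.64,.0815,-.75))):
        m=hull(c,box(*p,.022,.022,.037,.129)); print(n,nm,'gray',g(c[0])[m>0].mean().round(),'std',g(c[0])[m>0].std().round())
        o=hull(c,box(p[0],p[1],p[2],.022,.022,.131,.16))
E
```

```text
side h2 751 changed 0.66 mean/std 103.0 23.0
{(0, 0, 0): np.float64(0.66), (-0.04, 0, 0): np.float64(0.73), (0.04, 0, 0): np.float64(0.55), (0, 0.05, 0): np.float64(0.62), (0, -0.05, 0): np.float64(0.79), (0, 0, -0.04): np.float64(0.66), (0, 0, 0.04): np.float64(0.73)}
side h1 634 changed 0.93 mean/std 102.0 21.0
{(0, 0, 0): np.float64(0.93), (-0.04, 0, 0): np.float64(0.53), (0.04, 0, 0): np.float64(0.74), (0, 0.05, 0): np.float64(0.85), (0, -0.05, 0): np.float64(0.68), (0, 0, -0.04): np.float64(0.79), (0, 0, 0.04): np.float64(0.63)}
side p1 gray 146.0 std 48.0
side p2 gray 141.0 std 44.0
side p3 gray 143.0 std 45.0
top h2 643 changed 0.67 mean/std 123.0 26.0
{(0, 0, 0): np.float64(0.67), (-0.04, 0, 0): np.float64(0.78), (0.04, 0, 0): np.float64(0.28), (0, 0.05, 0): np.float64(0.52), (0, -0.05, 0): np.float64(0.4), (0, 0, -0.04): np.float64(0.73), (0, 0, 0.04): np.float64(0.54)}
top h1 675 changed 0.67 mean/std 118.0 27.0
{(0, 0, 0): np.float64(0.67), (-0.04, 0, 0): np.float64(0.59), (0.04, 0, 0): np.float64(0.28), (0, 0.05, 0): np.float64(0.57), (0, -0.05, 0): np.float64(0.26), (0, 0, -0.04): np.float64(0.73), (0, 0, 0.04): np.float64(0.5)}
top p1 gray 153.0 std 44.0
top p2 gray 152.0 std 42.0
top p3 gray 154.0 std 43.0
```

```bash
python3 -c "
from station import r
print(r.finish_job())"
```

```text
the job is handed in; nothing more can be done
None
```

I handed the job in at about 48 s of the 210 s: all three jars are mouth down on their own pegs and both baskets are on their own hooks. The second basket I confirmed only by seating height, force and image comparison, because my picture views were used up, and the hand-in returned no verdict.

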